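# Pack the microscope accessory case and lock it

### The arm

A 6-joint arm with a two-finger parallel gripper is mounted at the origin on a cart in front of the work surface, level with it; the furniture and walls round the work are solid. World frame = base frame: x ahead of the robot, y to its left, z up, the work surface at z = 0. Lengths are in m, angles in rad, forces in N, time in s.
With the tool pointing down it reaches from about 0.25 to 0.775 m from the base axis. Payload 4 kg.
Tool frame: the origin (TCP) lies midway between the tips of the shut fingers; the grasp point (between the pads) lies 19 mm behind it (robot.hold_point_z is the distance from the TCP to the grasp point, in m); z points along the fingers, y is the line along which they close (so a half turn about z gives the same grasp; the last joint's range is limited). The gripper opens to 94 mm and grips with 3 to 60 N. Pads are 16 mm wide; open, the fingers measure 119 mm over their backs; the gripper's body (75 mm by 177 mm) begins 78 mm behind the grasp point.
Start: joints at [-0.103, 0.087, 1.371, -0, 1.684, -0.103], TCP at [0.55, -0, 0.206] pointing down, gripper open.
Joint ranges: [-3.1, 3.1], [-0.76, 2.03], [0.27, 2.55], [-1.08, 4.22], [0.17, 2.65], [-2.57, 2.57]. Speed limits (rad/s): [2.79, 2.79, 3.14, 3.14, 3.14, 3.14].

### API

Orientations are given as [roll, pitch, yaw] about the fixed x, y, z axes, in that order (R = Rz(yaw) Ry(pitch) Rx(roll)).
In Python, from bench import readout, imaging, robot gives the robot as it stands.
- The arm moves only by the tool carry_out, never from a script. Its argument "motion" is text: rows parted by semicolons, each of 7 numbers parted by spaces: the shift along the tool's x, y, z each as a share of 200 mm, from -1 to 1, then the turn, a rotation vector about the tool's x, y, z each as a share of 120 degrees, from -1 to 1, then the opening, from 0 (shut) to 1 (fully open). A call has 1 to 12 rows; each row shifts and turns the commanded pose from where the row before left it, along the tool's axes as they then stand; what a row does not reach is not made up. A row lasts 1/8 s, in which the tool goes at most 62.5 mm and 10.7 degrees, less where a joint would pass 70% of its speed; a pose out of reach is approached as far as the arm can. A call with a number of a shift or a turn outside -1 to 1 is refused whole. A call with a gripper value outside its range is refused whole. The fingers move at their own pace and stop on an object; the grip force is fixed at half the most. Time passes only in rows, so rows that do not move let the fingers close. It gives the time, the measured TCP pose, the force, the opening and the grip force at its end, in the units of the state.
- readout.get_obs(): the state, without advancing time (a new reading comes with each control period).
- imaging.snapshot(name): name is "scene" or "side" or "wrist"; returns a dict with "pixels" (384x512x3 uint8, red, green, blue), "fx", "fy", "cx", "cy" (pixels), "R" (3x3) and "t" (3): a world point X has camera coordinates R X + t. Camera axes: x right, y down, z forward; pixel columns grow to the right and rows downward; lengths in m; the calibration is good to about 2 mm. A picture is of the moment at which its call begins. There is no depth.
- robot.close_job(): hands the job in; it is judged then, once.
The state is a dict: "time": time; "joint_positions": joint angles; "qvel": joint speeds; "joint_torque": joint torques, N m; "tool_pos": TCP position; "ee_rot": TCP orientation; "wrist_force": force on the tool from outside, world axes, zero at the start; "wrist_torque": the same for the moment, N m; "width": finger opening in m; "finger_force": force on a finger pad.
Only numpy, scipy, OpenCV 4.12 (cv2) and the standard library are available. Lean on these libraries where they do the work, as an engineer would, in place of code of your own. Each camera call takes 0.05 s, during which the arm holds its last target. There are 200 camera calls.

### The job

Pack every objective case, reagent bottle and needle capsule lined up along the front of the table into the open grey case: objective cases and bottles upright in its wide bay beside the hinge, needle capsules lying in its narrow bay. When all are in, shut the lid fully and only then turn the black lock collar on the lid clockwise, until its white pointer has come all the way to the bar mark at its stop. Leave the timer, blower, tube rack, dish and mouse where they are.

Things in the scene. Friction and masses are not known exactly. Their poses are not given: they have to be found in the camera images.
- case: grey square accessory case, 184 mm square, fixed to the table; origin: centre of its underside. Tray walls 5 mm thick and 45 mm high, floor 6 mm thick. A divider along case x (4 mm thick, 34 mm high, centred at y = +11 mm) parts a wide bay (-y side, at the hinge) from a narrow bay (+y side). x and y run along the walls
- upright_bay (a point): centre of the floor of the wide bay, 174 mm (case x) by 96 mm (case y), with the case's axes
- capsule_bay (a point): centre of the floor of the narrow bay, 174 mm (case x) by 74 mm (case y), with the case's axes
- case_lid (a joint): hinge of the case's deep grey lid, along case x on top of the -y wall (45 mm above the case's underside). 0 = shut, pi/2 = upright, 1.8 to 2.0 at the start (leaning back over the -y side); stop at 2.05. The hinge is stiff: the lid stays at any angle and takes about 3 N at its free edge to move, in closing as well
- lid_hinge (a point): middle of the hinge axis of the lid, a 61 mm deep shell 184 mm square, walls 5 mm, closed on top. The point's axes turn with the lid: x along the hinge, y from the hinge to the free edge (when shut: case y), z out of the lid's top face (when shut: up)
- lid_edge (a point): middle of the lid's outer free edge, where its top face meets its free side; 184 mm along y and 61 mm along z from lid_hinge, same axes
- collar (a joint): captive lock collar, a knurled black ring with a white pointer, turning about the lid's normal in the middle of its top face. Seen from above the shut lid it turns clockwise as the value grows: 0 = unlocked (pointer at the dot, along case +x), 1.25 = locked (pointer at the bar mark, against its stop); 0 to 0.35 at the start. It takes about 0.08 N m and stays where left
- collar_grip (a point): centre of the collar, at half its height; the collar is 60 mm in diameter and 26 mm high, its foot 3 mm above the lid's top face; with the lid shut, 122 mm above the table
- objective_a: clear round objective case with a black cap, 37 mm in diameter, 56 mm high, standing; its origin is the centre of its underside, z up along it
- objective_b: clear round objective case with a black cap, 37 mm in diameter, 56 mm high, standing; its origin is the centre of its underside, z up along it
- oil_bottle: white reagent bottle with a white cap, the large one: 48 mm in diameter, 89 mm high over the cap, straight body up to about 60 mm; its origin is the centre of its underside, z up along it
- wash_bottle: white reagent bottle with a green cap, the small one: 38 mm in diameter, 71 mm high over the cap, straight body up to about 50 mm; its origin is the centre of its underside, z up along it
- capsule_a: needle capsule: long white box with a green push lid on one end, 24 mm (own x) by 78 mm (own y) by 20 mm high, lying flat; origin: centre of its underside
- capsule_b: needle capsule: long white box with a green push lid on one end, 24 mm (own x) by 78 mm (own y) by 20 mm high, lying flat; origin: centre of its underside
- timer: bystander, not to be disturbed: white bench timer, 62 mm square, 19 mm high
- blower: bystander, not to be disturbed: black rubber bulb blower, 48 mm wide, 85 mm high
- rack: bystander, not to be disturbed: tube rack, 59 x 106 mm, 62 mm high
- dish: bystander, not to be disturbed: clear culture dish, 63 mm
- mouse_1: bystander, not to be disturbed: black computer mouse, 106 mm, between the items in front of the beige controller board (a fixed steel board 8 mm thick with a joystick box and a 180 mm high arm stand, left of the case)

How it is judged:
By the outcome, as a careful person would: the job done as asked, in the order asked, and still so for the second after the job is handed in, with the robot touching nothing.
Of objective_a, objective_b, oil_bottle, wash_bottle only 2 to 3 are there at a start; the rules pass over those that are not, and their reading is None.
At some moment in a run one of capsule_a, capsule_b may be knocked a few centimetres aside while the robot is not near it.
It also fails if it takes over 210 s, if anything falls off the work surface, if the arm or the gripper's body presses on something with over 40 N, if the wrist force passes 120 N, or if a joint passes its speed limit or range.

## Working session

There is one attempt and no reset: what is moved stays moved. The work goes in short steps, Python scripts to look and compute and a tool call to move; the robot and the scene stay as the last step left them, time stands still between calls to the robot, and variables do not carry over. Pictures are saved under pics/ and viewed, at most 14 in all, crops included, and the job is handed in when it is done.

Besides the shell and the picture viewer there is one more tool, called after "Request:" by a JSON object that holds its "api" and its "payload", one argument or row to a line. carry_out: Moves the arm, as the interface text tells. Its arguments: {"type":"object","properties":{"motion":{"type":"string"}},"required":["motion"]}

```bash
ls; mkdir -p pics
python3 - <<'E'
from bench import readout, imaging, robot
import cv2,numpy as np
o=readout.get_obs(); print(o['time'],o['tool_pos'],o['ee_rot'],o['width'],robot.hold_point_z)
for n in ['scene','side','wrist']:
    s=imaging.snapshot(n); cv2.imwrite(f'pics/{n}0.png',cv2.resize(s['pixels'][:,:,::-1],(800,600)))
    print(n,s['fx'],s['cx'],s['cy'],np.round(s['R'],3).tolist(),np.round(s['t'],3), np.round(-s['R'].T@s['t'],3))
    np.savez(f'pics/{n}0.npz',**s)
E
```

```text
pics
0.0 [5.49454852e-01 5.53333520e-05 2.04310849e-01] [-3.13943307e+00 -2.15548984e-04  1.57079901e+00] 0.094259527546286 0.0188
scene 368.39034609002175 248.87967332344834 189.05648154871497 [[0.411, -0.912, -0.006], [-0.62, -0.275, -0.735], [0.669, 0.306, -0.678]] [-0.288  0.417  0.89 ] [-0.219 -0.42   0.908]
side 496.74676079070804 257.7775142640081 195.24424221792088 [[0.349, -0.937, -0.002], [-0.683, -0.253, -0.685], [0.641, 0.24, -0.729]] [-0.247  0.46   1.003] [-0.243 -0.356  1.045]
wrist 283.90684384700603 258.5964498747389 193.30018953035184 [[1.0, -0.001, -0.002], [-0.0, -0.96, 0.278], [-0.002, -0.278, -0.96]] [-0.549 -0.028  0.392] [0.55  0.082 0.383]
```

View pics/scene0.png

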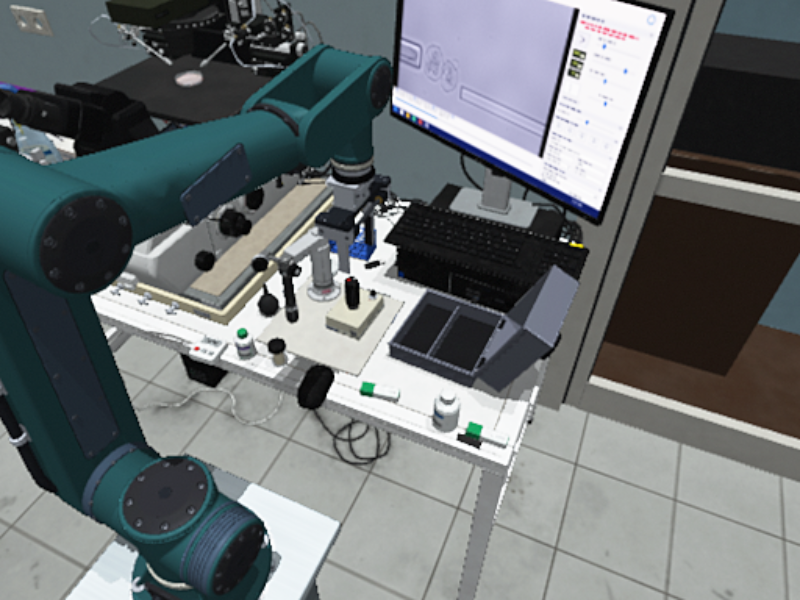

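View pics/wrist0.png

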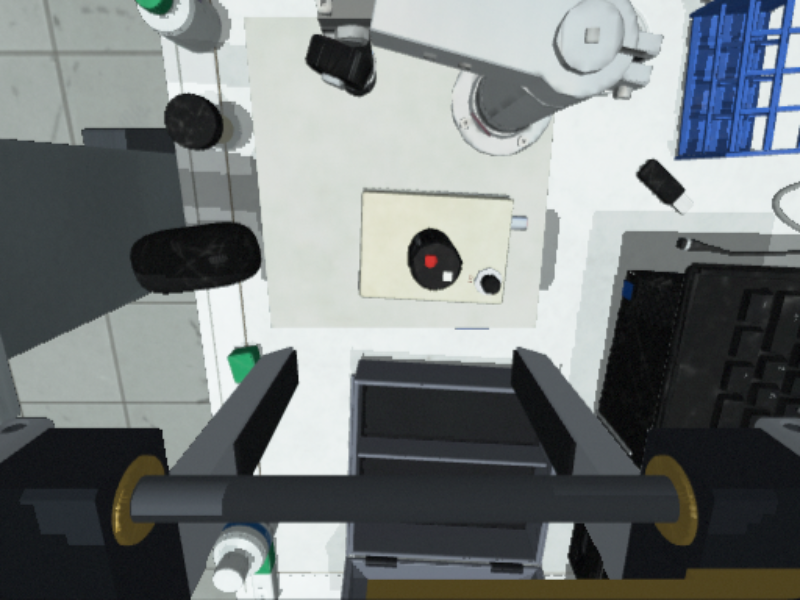

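View pics/side0.png

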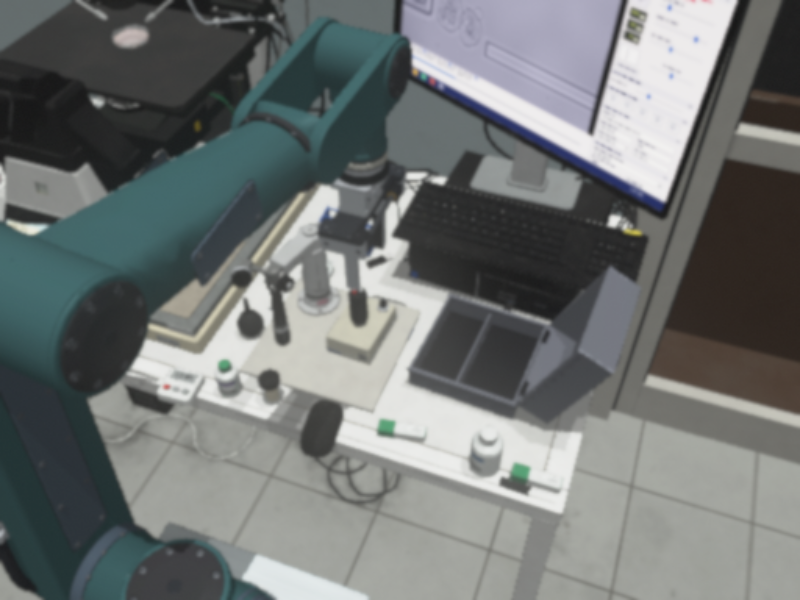

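Request:
{"api": "carry_out", "payload": {
  "motion": "0.1 -0.17 -0.24 0 0 0 1;0.1 -0.17 -0.24 0 0 0 1;0.1 -0.17 -0.24 0 0 0 1;0 0 0 0 0 0 1;0 0 0 0 0 0 1;0 0 0 0 0 0 1"
}}

```text
time: 0.9
tool_pos: [0.448, 0.0596, 0.3469]
ee_rot: [-3.137, 0.0, 1.57]
wrist_force: [-0.9, 0.4, 0.3]
width: 0.0938
finger_force: 0.0
```

```bash
cat > h.py <<'E'
from bench import readout, imaging, robot
import cv2,numpy as np
def snap(n,tag,sv=True,f=1.5625,crop=None):
    s=imaging.snapshot(n); np.savez(f'pics/{tag}.npz',**s)
    im=s['pixels'][:,:,::-1]
    if crop: im=im[crop[1]:crop[3],crop[0]:crop[2]]
    if sv: cv2.imwrite(f'pics/{tag}.png',cv2.resize(im,None,fx=f,fy=f,interpolation=cv2.INTER_CUBIC))
    return s
def load(tag): return dict(np.load(f'pics/{tag}.npz'))
def cam(s): return -s['R'].T@s['t']
def ray(s,px):
    d=s['R'].T@np.array([(px[0]-s['cx'])/s['fx'],(px[1]-s['cy'])/s['fy'],1]); return d/np.linalg.norm(d)
def plane(s,px,z):
    d=ray(s,px); c=cam(s); return c+d*(z-c[2])/d[2]
def tri(ss,pxs):
    A=np.zeros((3,3));b=np.zeros(3)
    for s,p in zip(ss,pxs):
        d=ray(s,p);P=np.eye(3)-np.outer(d,d);A+=P;b+=P@cam(s)
    X=np.linalg.solve(A,b)
    r=[np.linalg.norm((np.eye(3)-np.outer(ray(s,p),ray(s,p)))@(X-cam(s))) for s,p in zip(ss,pxs)]
    return X,max(r)
def proj(s,X):
    c=s['R']@np.array(X)+s['t']; return [s['fx']*c[0]/c[2]+s['cx'],s['fy']*c[1]/c[2]+s['cy']]
def blobs(s,kind,amin=25):
    h=cv2.cvtColor(s['pixels'],cv2.COLOR_RGB2HSV).astype(int)
    m={'green':(h[...,0]>60)&(h[...,0]<90)&(h[...,1]>110)&(h[...,2]>50),'black':(h[...,2]<60),'white':(h[...,2]>200)&(h[...,1]<30)}[kind].astype(np.uint8)
    n,l,st,c=cv2.connectedComponentsWithStats(m)
    return [(np.round(c[i],1).tolist(),st[i].tolist()) for i in range(1,n) if st[i][4]>amin]
E
python3 -c "
from h import *
snap('wrist','w1')"
```

```text
(no output)
```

Request:
{"api": "carry_out", "payload": {
  "motion": "-0.25 0 0 0 0 0 1;-0.25 0 0 0 0 0 1;-0.25 0 0 0 0 0 1;-0.25 0 0 0 0 0 1;0 0 0 0 0 0 1;0 0 0 0 0 0 1;0 0 0 0 0 0 1"
}}

```text
time: 1.82
tool_pos: [0.4481, -0.139, 0.3492]
ee_rot: [-3.141, -0.001, 1.572]
wrist_force: [-0.4, 0.0, 0.3]
width: 0.0938
finger_force: 0.0
```

```bash
python3 -c "
from h import *
snap('wrist','w2')
for t in ['w1','w2']: print(t,cam(load(t)),blobs(load(t),'green'))"
```

```text
w1 [0.44889604 0.14117968 0.52536077] [([222.1, 77.3], [216, 71, 13, 14, 151]), ([237.3, 230.6], [231, 223, 14, 16, 176])]
w2 [ 0.44806303 -0.05757847  0.52773851] [([234.1, 127.1], [227, 119, 15, 17, 197]), ([233.9, 241.8], [228, 235, 12, 13, 133])]
```

View pics/w1.png

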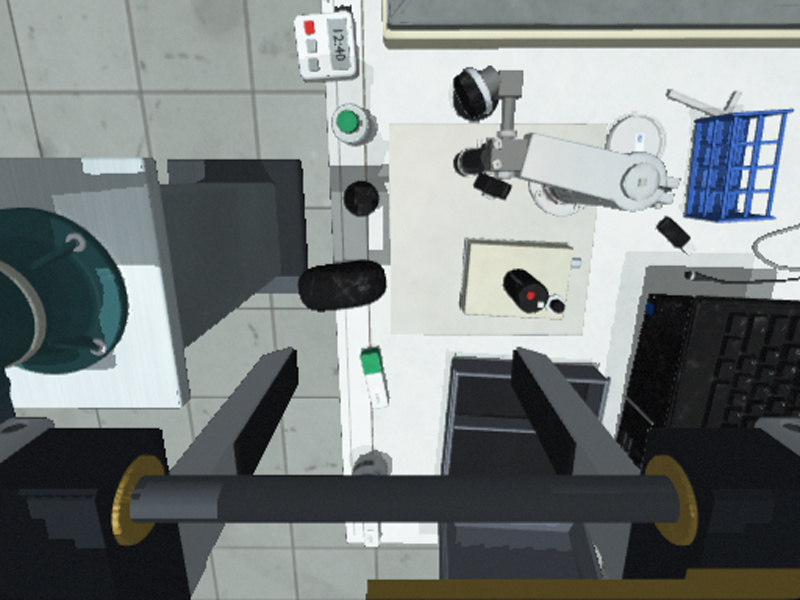

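View pics/w2.png

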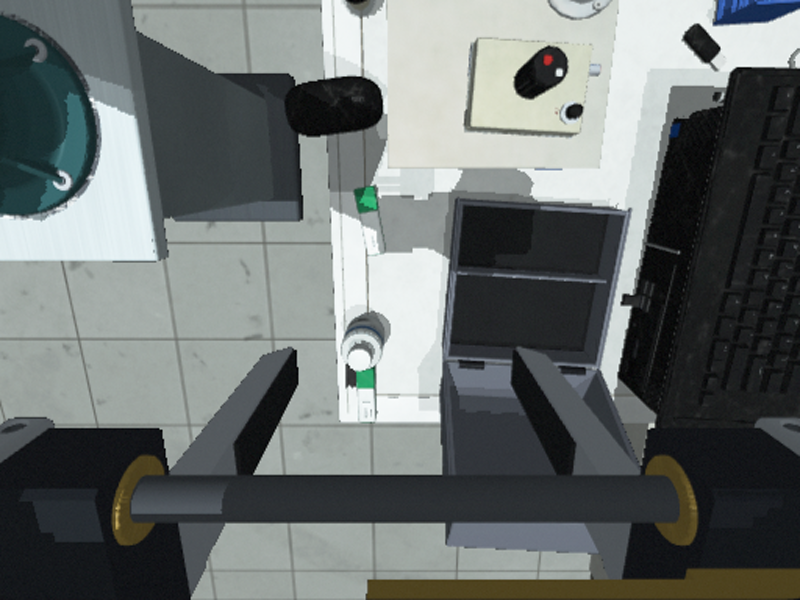

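Run:
```python
from h import *
k=1/1.5625
w0,w1,w2,sc=load('wrist0'),load('w1'),load('w2'),load('scene0'); 
P=lambda x,y:[x*k,y*k]
def T(n,ss,ps): X,r=tri(ss,ps); print(n,np.round(X,4),'res',round(r*1e3,1))
T('obj',[w0,w1],[P(193,122),P(361,198)])
T('obj',[w1,sc],[P(361,198),P(277,344)])
T('wash cap',[w1,sc],[P(347,122),P(242,333)])
T('TL',[w1,w2],[P(452,355),P(457,198)])
T('TR',[w1,w2],[P(609,362),P(630,209)])
T('divL',[w1,w2],[P(453,428),P(457,270)])
T('oilcap',[w2,w0],[P(359,357),P(232,578)])
T('oilcap',[w2,sc],[P(359,357),P(446,396)])
T('capA green',[w1,w2],[P(371,360),P(366,199)])
T('capA green',[w1,sc],[P(371,360),P(367,388)])
print('TL',plane(w2,P(457,198),.045),'TR',plane(w2,P(630,209),.045),'hingeL',plane(w2,P(445,360),.045),'hingeR',plane(w2,P(602,370),.045))
print('lid edge corners', plane(w2,P(445,545),.2))
for nm,w,a,b in [('A',w1,(368,348),(378,407)),('A',w2,(366,186),(374,255)),('B',w2,(359,365),(367,422))]: print(nm,plane(w,P(*a),.02),plane(w,P(*b),.02))
# crops
a=w2['pixels'][210:275,205:260,::-1]; b=w1['pixels'][215:265,220:255,::-1]; c=sc['pixels'][235:290,220:330,::-1]
cv=np.zeros((600,800,3),np.uint8)
for im,x,y,f in [(a,0,0,5),(b,300,0,5),(c,0,330,4.9)]:
    r=cv2.resize(im,None,fx=f,fy=f,interpolation=cv2.INTER_NEAREST); r=r[:600-y,:800-x]; cv[y:y+r.shape[0],x:x+r.shape[1]]=r
cv2.imwrite('pics/c1.png',cv)
```

```text
obj [0.4016 0.1163 0.05  ] res 0.1
obj [0.4028 0.1152 0.0508] res 1.7
wash cap [0.3918 0.1885 0.0626] res 0.8
TL [ 0.5092 -0.0851 -0.0078] res 1.0
TR [ 0.7174 -0.098  -0.0146] res 1.4
divL [ 0.5068 -0.1607  0.0428] res 0.2
oilcap [ 0.4011 -0.2481  0.0858] res 1.8
oilcap [ 0.3986 -0.2488  0.0803] res 0.8
capA green [ 0.4044 -0.0855  0.0072] res 0.0
capA green [ 0.4051 -0.085   0.0098] res 0.8
TL [ 0.50409239 -0.08236123  0.045     ] TR [ 0.68921937 -0.09363304  0.045     ] hingeL [ 0.49631176 -0.26831323  0.045     ] hingeR [ 0.68273537 -0.28093314  0.045     ]
lid edge corners [ 0.48568924 -0.38359867  0.2       ]
A [ 0.40215917 -0.06403844  0.02      ] [ 0.41296627 -0.14473176  0.02      ]
A [ 0.40575263 -0.07078426  0.02      ] [ 0.41323382 -0.14797809  0.02      ]
B [ 0.39212408 -0.28606642  0.02      ] [ 0.40028376 -0.36605903  0.02      ]
```

View pics/c1.png

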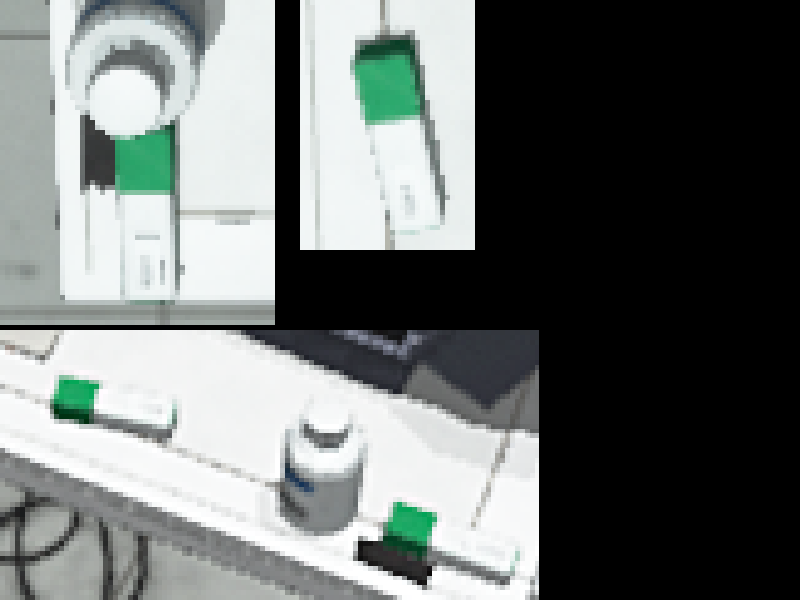

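Request:
{"api": "carry_out", "payload": {
  "motion": "-0.08 -0.07 0.25 0 0 0 1;-0.08 -0.07 0.25 0 0 0 1;-0.08 -0.07 0.25 0 0 0 1;0 0 0 0 0 0 1;0 0 0 0 0 0 1;0 0 0 0 0 0 1"
}}

```text
time: 2.62
tool_pos: [0.4085, -0.1884, 0.2035]
ee_rot: [3.135, 0.004, 1.572]
wrist_force: [-0.1, 0.3, -0.3]
width: 0.0938
finger_force: 0.0
```

```bash
python3 -c "
from h import *
k=.64
w1,w2=load('w1'),load('w2')
print('joystick',tri([w1,w2],[(531*k,295*k),(548*k,60*k)]),'box corner',tri([w1,w2],[(465*k,312*k),(470*k,128*k)]))
s=snap('wrist','w3'); print(cam(s),blobs(s,'green'))"
```

```text
joystick (array([0.56553261, 0.03171696, 0.12455833]), np.float64(7.42179765928487e-05)) box corner (array([ 0.51626897, -0.01225546,  0.03777579]), np.float64(0.0003178876437783935))
[ 0.40721453 -0.10627237  0.38168587] [([254.4, 91.3], [244, 79, 22, 26, 425]), ([250.6, 256.4], [243, 249, 16, 14, 192])]
```

Request:
{"api": "carry_out", "payload": {
  "motion": "0.15 0 0 0 0 0 1;0.15 0 0 0 0 0 1;0 0 0 0 0 0 1;0 0 0 0 0 0 1"
}}

```text
time: 3.18
tool_pos: [0.4068, -0.1286, 0.2007]
ee_rot: [3.139, 0.002, 1.571]
wrist_force: [-0.4, -0.3, 1.7]
width: 0.0939
finger_force: 0.0
```

```bash
python3 -c "
from h import *
s=snap('wrist','w4',f=1.5625); print(cam(s),blobs(s,'green'))
a=load('w3')['pixels'][:288,100:400,::-1];b=s['pixels'][:288,100:400,::-1]
cv2.imwrite('pics/c2.png',cv2.resize(np.hstack([a,b]),(800,384)))"
```

```text
[ 0.40640922 -0.0467511   0.37904594] [([256.4, 141.5], [247, 130, 20, 24, 384]), ([253.0, 298.5], [246, 296, 15, 5, 46])]
```

View pics/c2.png

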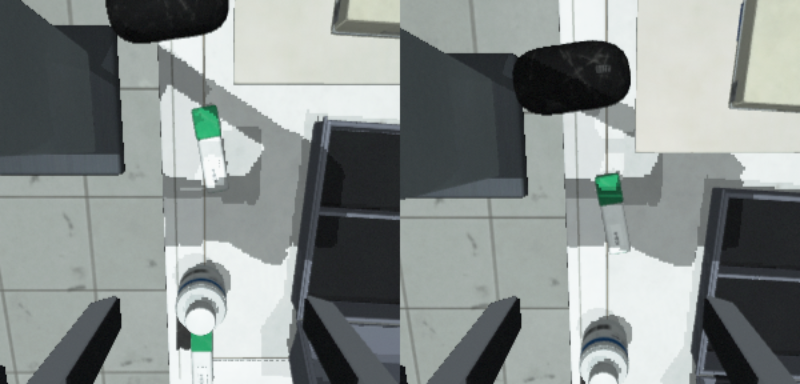

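```bash
python3 -c "
from h import *
a,b=load('w3'),load('w4')
for n,p,q in [('green',(254.4,91.3),(256.4,141.5)),('top',(253.8,79.5),(256,130)),('bot',(259.8,140),(264,189))]:
  print(n,tri([a,b],[p,q]),plane(a,p,.02),plane(b,q,.02))
for s in (a,b):
  h=cv2.cvtColor(s['pixels'],cv2.COLOR_RGB2HSV).astype(int);m=((h[...,0]>60)&(h[...,0]<90)&(h[...,1]>110)&(h[...,2]>50));m[200:]=0
  y,x=np.nonzero(m);r=cv2.minAreaRect(np.c_[x,y].astype(np.float32));bx=cv2.boxPoints(r);print(r);print([plane(s,p,.02)[:2].round(4).tolist() for p in bx])
"
```

```text
green (array([ 0.40444573, -0.08458884,  0.01451631]), np.float64(2.4732769827450382e-05)) [ 0.40451145 -0.08491239  0.02      ] [ 0.40445091 -0.08401996  0.02      ]
top (array([ 0.40382797, -0.07065676,  0.00910329]), np.float64(8.647083082754361e-05)) [ 0.40384308 -0.07169968  0.02      ] [ 0.40398792 -0.06995122  0.02      ]
bot (array([ 0.41240218, -0.14077604,  0.03801223]), np.float64(0.0014861012415152398)) [ 0.41111319 -0.14268324  0.02      ] [ 0.41428026 -0.14564443  0.02      ]
((254.3918914794922, 91.35135650634766), (23.180255889892578, 18.41268539428711), 80.53767395019531)
[[0.3915, -0.0739], [0.4131, -0.0705], [0.4178, -0.0963], [0.3957, -0.0998]]
((135.98580932617188, 119.85037231445312), (266.6028137207031, 24.76498794555664), 10.225736618041992)
[[0.0976, -0.0443], [0.1098, -0.0167], [0.4205, -0.0716], [0.4153, -0.1018]]
```

Request:
{"api": "carry_out", "payload": {
  "motion": "0.05 0.005 0.24 0 0 0 0.55;0.05 0.005 0.24 0 0 0 0.55;0 0 0.24 0 0 -0.067 0.55;0 0 0.1 0 0 0 0.55;0 0 0.08 0 0 0 0.55;0 0 0.08 0 0 0 0.55;0 0 0 0 0 0 0.55;0 0 0 0 0 0 0.55;0 0 0 0 0 0 0.55"
}}

```text
time: 4.35
tool_pos: [0.4089, -0.1084, 0.0045]
ee_rot: [3.14, 0.001, 1.711]
wrist_force: [0.2, 0.7, 0.9]
width: 0.0521
finger_force: 0.0
```

Request:
{"api": "carry_out", "payload": {
  "motion": "0 0 0 0 0 0 0;0 0 0 0 0 0 0;0 0 0 0 0 0 0;0 0 0 0 0 0 0;0 0 0 0 0 0 0;0 0 -0.15 0 0 0 0;0 0 -0.25 0 0 0 0;0 0 -0.25 0 0 0 0;0 0 0 0 0 0 0;0 0 0 0 0 0 0"
}}

```text
time: 5.6
tool_pos: [0.4076, -0.1078, 0.1328]
ee_rot: [-3.141, -0.0, 1.711]
wrist_force: [-0.2, -0.2, -0.3]
width: 0.0233
finger_force: 29.7
```

Request:
{"api": "carry_out", "payload": {
  "motion": "0 0 0 0 0 -0.0824 0;0 0 0 0 0 -0.0824 0;0 0 0 0 0 -0.0824 0;0 0 0 0 0 -0.0824 0;0 0 0 0 0 -0.0824 0;0 0 0 0 0 -0.0824 0;0 0 0 0 0 -0.0824 0;0 0 0 0 0 -0.0824 0;0 0 0 0 0 0 0;0 0 0 0 0 0 0"
}}

```text
time: 6.85
tool_pos: [0.4073, -0.1077, 0.1322]
ee_rot: [3.141, -0.002, 3.089]
wrist_force: [0.3, -0.3, -0.7]
width: 0.0232
finger_force: 29.7
```

```bash
python3 -c "
from h import *
s=snap('wrist','w5'); print(cam(s),s['R'].round(2).tolist())
a,b=load('w3'),load('w4')
print(tri([a,b],[(343.8,90),(339.3,142.5)]),plane(a,(343.8,90),.045),plane(b,(339.3,142.5),.045))
"
```

```text
[ 0.32661898 -0.10333293  0.31085715] [[0.05, 1.0, 0.0], [0.96, -0.05, 0.28], [0.28, -0.01, -0.96]]
(array([ 0.50657704, -0.08407035,  0.0323778 ]), np.float64(0.0017183471350784092)) [ 0.50470998 -0.08489741  0.045     ] [ 0.50120968 -0.08260868  0.045     ]
```

View pics/w5.png

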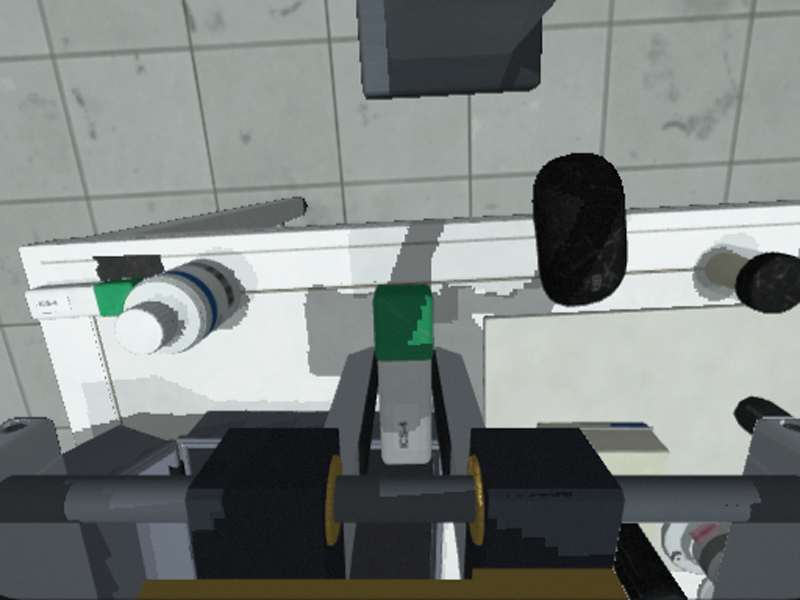

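```bash
python3 -c "
from h import *
s=load('w5');k=.64
print(plane(s,(405*k,285*k),.1477),plane(s,(407*k,463*k),.1477))
"
```

```text
[ 0.36674415 -0.10501516  0.1477    ] [ 0.44493552 -0.10825494  0.1477    ]
```

Request:
{"api": "carry_out", "payload": {
  "motion": "-0.24 -0.025 0 0 0 0 0;-0.24 -0.025 0 0 0 0 0;-0.24 -0.025 0 0 0 0 0;0 0 0 0 0 0 0;0 0 0 0 0 0 0;0 0 0 0 0 0 0"
}}

```text
time: 7.65
tool_pos: [0.5501, -0.13, 0.134]
ee_rot: [-3.141, 0.0, 3.091]
wrist_force: [-0.2, 0.3, -0.1]
width: 0.0236
finger_force: 29.7
```

```bash
python3 -c "
from h import *
s=snap('side','s1',sv=False);t=snap('scene','sc1',sv=False)
a=cv2.resize(s['pixels'][150:290,240:420,::-1],None,fx=4,fy=4,interpolation=cv2.INTER_CUBIC)
cv2.imwrite('pics/c3.png',a)
from scipy.spatial.transform import Rotation
for ang in (-.03,-.05,-.07):
  c=np.array([.592,-.181]);R=np.array([[np.cos(ang),-np.sin(ang)],[np.sin(ang),np.cos(ang)]])
  print(ang,[[round((v-o)*4) for v,o in zip(proj(s,[*(c+R@np.array(p)),.045]),(240,150))] for p in [(-.092,.092),(.092,.092),(.092,-.092),(-.092,-.092)]])
"
```

```text
-0.03 [[85, 348], [183, 156], [440, 230], [363, 436]]
-0.05 [[84, 345], [187, 155], [442, 232], [359, 437]]
-0.07 [[82, 342], [190, 154], [444, 235], [355, 438]]
```

View pics/c3.png

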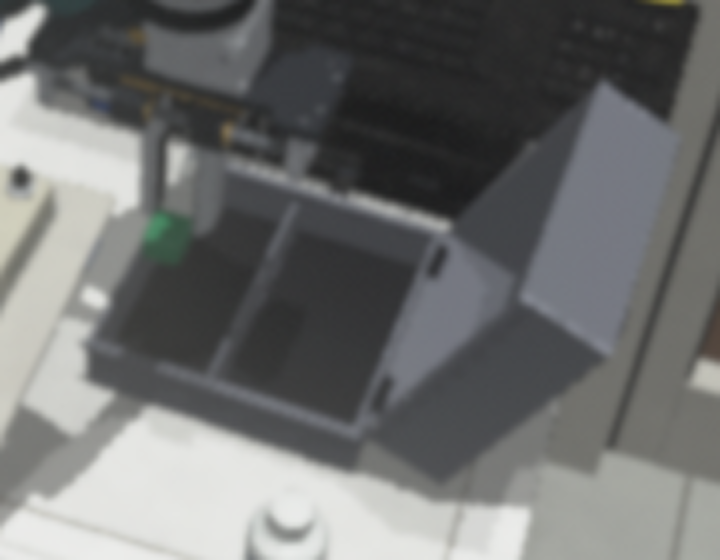

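Request:
{"api": "carry_out", "payload": {
  "motion": "-0.02 0 0.2 0 0 0 0;0 0 0.2 0 0 0 0;0 0 0.1 0 0 0 0;0 0 0.06 0 0 0 0;0 0 0.05 0 0 0 0;0 0 0 0 0 0 0;0 0 0 0 0 0 0;0 0 0 0 0 0 0"
}}

```text
time: 8.75
tool_pos: [0.5558, -0.1306, 0.0125]
ee_rot: [-3.141, 0.002, 3.092]
wrist_force: [0.5, 0.4, -0.1]
width: 0.0236
finger_force: 29.7
```

Request:
{"api": "carry_out", "payload": {
  "motion": "0 0 0 0 0 0 0.36;0 0 0 0 0 0 0.36;0 0 0 0 0 0 0.36;0 0 -0.2 0 0 0 0.36;0 0 -0.25 0 0 0 0.36;0 0 -0.25 0 0 0 0.36;0 0 -0.25 0 0 0 0.36;0 0 0 0 0 0 0.36;0 0 0 0 0 0 0.36"
}}

```text
time: 9.88
tool_pos: [0.5548, -0.1302, 0.2008]
ee_rot: [3.141, -0.001, 3.092]
wrist_force: [1.4, -0.5, 0.0]
width: 0.034
finger_force: 0.0
```

Request:
{"api": "carry_out", "payload": {
  "motion": "0 0 0 0 0 0.0807 0.36;0 0 0 0 0 0.0807 0.36;0 0 0 0 0 0.0807 0.36;0 0 0 0 0 0.0807 0.36;0 0 0 0 0 0.0807 0.36;0 0 0 0 0 0.0807 0.36;0 0 0 0 0 0.0807 0.36;0 0 0 0 0 0.0807 0.36;0 0 0 0 0 0.0807 0.36;0 0 0 0 0 0 0.55;0 0 0 0 0 0 0.55"
}}

```text
time: 11.25
tool_pos: [0.5545, -0.1302, 0.2]
ee_rot: [-3.139, -0.001, 1.573]
wrist_force: [-0.3, -0.6, 0.9]
width: 0.0499
finger_force: 0.0
```

Request:
{"api": "carry_out", "payload": {
  "motion": "0 -0.26 -0.05 0 0 0 0.55;0 -0.26 -0.05 0 0 0 0.55;0 -0.26 -0.05 0 0 0 0.55;-0.28 0 0 0 0 0 0.55;-0.28 0 0 0 0 0 0.55;-0.28 0 0 0 0 0 0.55;-0.28 0 0 0 0 0 0.55;0 0 0 0 0 0 0.55;0 0 0 0 0 0 0.55;0 0 0 0 0 0 0.55"
}}

```text
time: 12.5
tool_pos: [0.3993, -0.353, 0.2318]
ee_rot: [3.141, 0.0, 1.573]
wrist_force: [-0.1, -0.5, 0.3]
width: 0.0513
finger_force: 0.0
```

```bash
python3 -c "
from h import *
s=snap('wrist','w6'); print(cam(s),blobs(s,'green'))"
```

```text
[ 0.3990639  -0.27148816  0.41027622] [([367.7, 0.7], [356, 0, 23, 3, 53]), ([257.9, 135.9], [250, 126, 17, 21, 346])]
```

View pics/w6.png

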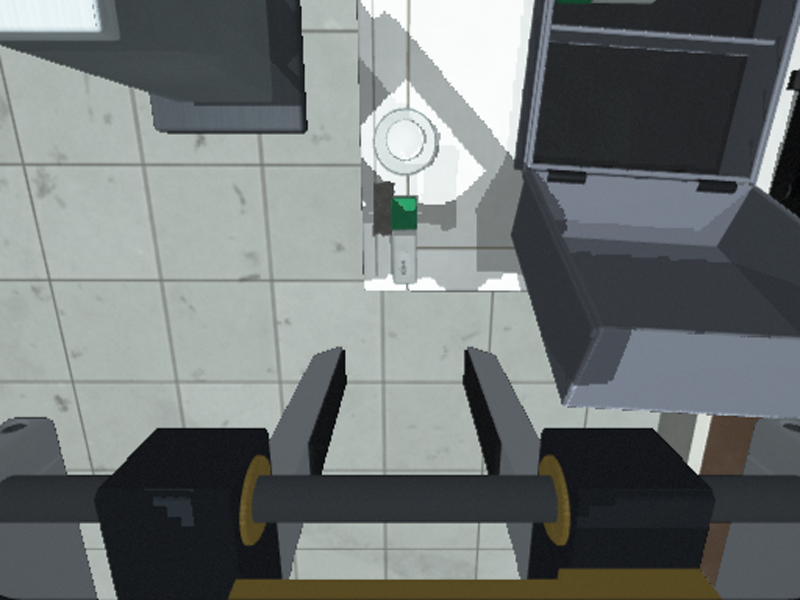

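```bash
python3 -c "
from h import *
s=load('w6');k=.64
P=lambda x,y,z: print((x,y),z,plane(s,(x*k,y*k),z).round(4))
P(405,196,.02);P(404,283,.02);P(392,230,.02);P(417,230,.02);P(404,140,.089);P(404,140,.06)
P(528,168,.045);P(597,330,.219);P(597,330,.215);P(568,405,.2);P(512,235,.03);P(512,235,.025)
P(362,240,0);P(404,291,0)
"
```

```text
(405, 196) 0.02 [ 0.4001 -0.2901  0.02  ]
(404, 283) 0.02 [ 0.3993 -0.3668  0.02  ]
(392, 230) 0.02 [ 0.3888 -0.3191  0.02  ]
(417, 230) 0.02 [ 0.4107 -0.3191  0.02  ]
(404, 140) 0.089 [ 0.3992 -0.2496  0.089 ]
(404, 140) 0.06 [ 0.3992 -0.2477  0.06  ]
(528, 168) 0.045 [ 0.497  -0.2673  0.045 ]
(597, 330) 0.219 [ 0.4875 -0.3402  0.219 ]
(597, 330) 0.215 [ 0.4894 -0.3416  0.215 ]
(568, 405) 0.2 [ 0.4861 -0.3891  0.2   ]
(512, 235) 0.03 [ 0.4916 -0.322   0.03  ]
(512, 235) 0.025 [ 0.4929 -0.3227  0.025 ]
(362, 240) 0 [ 0.3604 -0.3308  0.    ]
(404, 291) 0 [ 0.3994 -0.3795  0.    ]
```

Request:
{"api": "carry_out", "payload": {
  "motion": "0.085 -0.047 0.2 0 0 0 0.75;0 0 0.25 0 0 0 0.75;0 0 0.25 0 0 0 0.75;0 0 0.2 0 0 0 0.75;0 0 0.1 0 0 0 0.75;0 0 0.08 0 0 0 0.75;0 0 0.05 0 0 0 0.75;0 0 0 0 0 0 0.75;0 0 0 0 0 0 0.75"
}}

```text
time: 13.68
tool_pos: [0.3903, -0.3379, 0.0065]
ee_rot: [3.14, 0.001, 1.571]
wrist_force: [-0.6, -0.5, -0.0]
width: 0.0706
finger_force: 0.0
```

Request:
{"api": "carry_out", "payload": {
  "motion": "0 0 0 0 0 0 0.4;0 0 0 0 0 0 0.3;0 0 0 0 0 0 0.2;0 0 0 0 0 0 0;0 0 0 0 0 0 0;0 0 0 0 0 0 0;0 0 0 0 0 0 0;0 0 -0.1 0 0 0 0;0 0 -0.2 0 0 0 0;0 0 -0.25 0 0 0 0;0 0 -0.25 0 0 0 0;0 0 0 0 0 0 0"
}}

```text
time: 15.18
tool_pos: [0.3915, -0.3394, 0.1709]
ee_rot: [3.135, 0.008, 1.571]
wrist_force: [-0.4, -0.5, 0.2]
width: 0.0231
finger_force: 30.0
```

Request:
{"api": "carry_out", "payload": {
  "motion": "0.25 0 0 0 0 0 0;0.25 0 0 0 0 0 0;0.25 0 0 0 0 0 0;0.25 0 0 0 0 0 0;0 0 0 0 0 0 0;0 0 0 0 0 0 0"
}}

```text
time: 15.92
tool_pos: [0.3893, -0.1376, 0.1646]
ee_rot: [-3.14, 0.0, 1.571]
wrist_force: [-0.5, 0.2, -0.6]
width: 0.0228
finger_force: 30.0
```

```bash
python3 -c "
from h import *
s=snap('wrist','w7');o=readout.get_obs();print(o['tool_pos'],o['width'])
zt=o['tool_pos'][2]-.0065+.02
h=cv2.cvtColor(s['pixels'],cv2.COLOR_RGB2HSV).astype(int);m=((h[...,0]>60)&(h[...,0]<90)&(h[...,1]>110)&(h[...,2]>50)).astype(np.uint8)
cs,_=cv2.findContours(m,0,1);
for c in cs:
  if cv2.contourArea(c)>60: b=cv2.boxPoints(cv2.minAreaRect(c));print(b.round().tolist(),[plane(s,p,zt)[:2].round(4).tolist() for p in b])"
```

```text
[ 0.38941266 -0.13805192  0.16474657] 0.02325262667140748
[[240.0, 168.0], [277.0, 168.0], [277.0, 214.0], [240.0, 214.0]] [[0.3783, -0.0883], [0.4001, -0.0883], [0.4006, -0.1171], [0.3778, -0.1171]]
[[368.0, 166.0], [395.0, 166.0], [395.0, 187.0], [368.0, 187.0]] [[0.4536, -0.0871], [0.4694, -0.0871], [0.4711, -0.0999], [0.4549, -0.0999]]
```

View pics/w7.png

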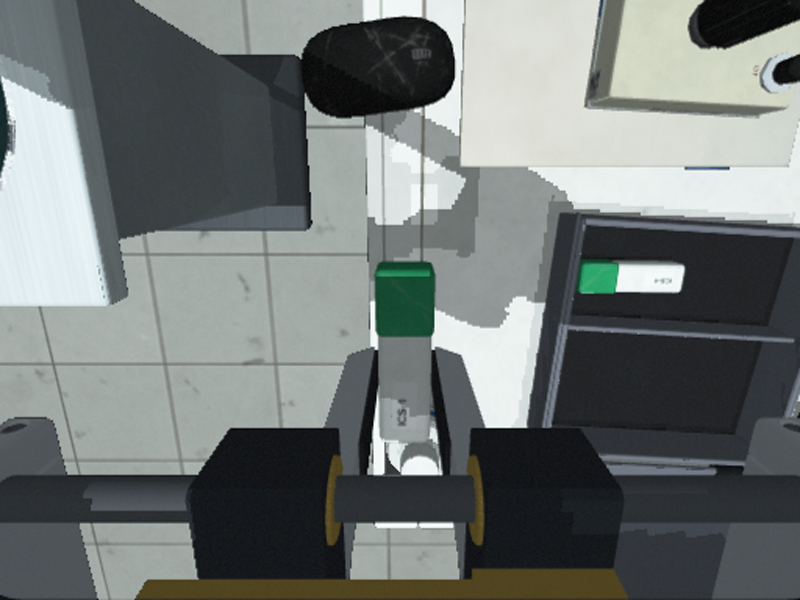

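```bash
python3 -c "
from h import *
s=load('w7');k=.64
P=lambda x,y,z: print((x,y),z,plane(s,(x*k,y*k),z).round(4))
P(580,278,.026);P(685,278,.026);P(632,262,.026);P(632,293,.026);P(772,300,.006);P(580,300,.006);P(570,325,.034)
P(405,267,.178);P(405,443,.178)
P(562,212,.045)
"
```

```text
(580, 278) 0.026 [ 0.5179 -0.1297  0.026 ]
(685, 278) 0.026 [ 0.5947 -0.1297  0.026 ]
(632, 262) 0.026 [ 0.5542 -0.1178  0.026 ]
(632, 293) 0.026 [ 0.5575 -0.1411  0.026 ]
(772, 300) 0.006 [ 0.6793 -0.1522  0.006 ]
(580, 300) 0.006 [ 0.5279 -0.1521  0.006 ]
(570, 325) 0.034 [ 0.5112 -0.1633  0.034 ]
(405, 267) 0.178 [ 0.3897 -0.0901  0.178 ]
(405, 443) 0.178 [ 0.3897 -0.1665  0.178 ]
(562, 212) 0.045 [ 0.4934 -0.0806  0.045 ]
```

Request:
{"api": "carry_out", "payload": {
  "motion": "0 0 0 0 0 0.086 0;0 0 0 0 0 0.086 0;0 0 0 0 0 0.086 0;0 0 0 0 0 0.086 0;0 0 0 0 0 0.086 0;0 0 0 0 0 0.086 0;0 0 0 0 0 0.086 0;0 0 0 0 0 0.086 0;0 0 0 0 0 0.086 0;0 0 0 0 0 0 0"
}}

```text
time: 17.23
tool_pos: [0.3895, -0.1386, 0.165]
ee_rot: [-3.141, 0.001, -0.051]
wrist_force: [1.1, 0.3, -0.7]
width: 0.0231
finger_force: 30.0
```

Request:
{"api": "carry_out", "payload": {
  "motion": "0.298 -0.02 0 0 0 0 0;0.298 -0.02 0 0 0 0 0;0.298 -0.02 0 0 0 0 0;0.298 -0.02 0 0 0 0 0;0 0 0 0 0 0 0;0 0 0 0 0 0 0;0 0 0 0 0 0 0"
}}

```text
time: 18.1
tool_pos: [0.6277, -0.1339, 0.1667]
ee_rot: [3.141, -0.001, -0.051]
wrist_force: [-0.3, 0.8, -1.2]
width: 0.0232
finger_force: 30.0
```

```bash
python3 -c "
from h import *
s=snap('wrist','w8');o=readout.get_obs();print(o['tool_pos'],o['ee_rot'],o['width'],o['joint_positions'])
"
```

```text
[ 0.62774993 -0.13385557  0.16707454] [ 3.14100920e+00 -2.00481345e-03 -5.06813120e-02] 0.023031101861923864 [-2.98339324e-01  3.00252918e-01  1.19719730e+00 -7.43920590e-05
  1.64205577e+00  1.32313353e+00]
```

View pics/w8.png

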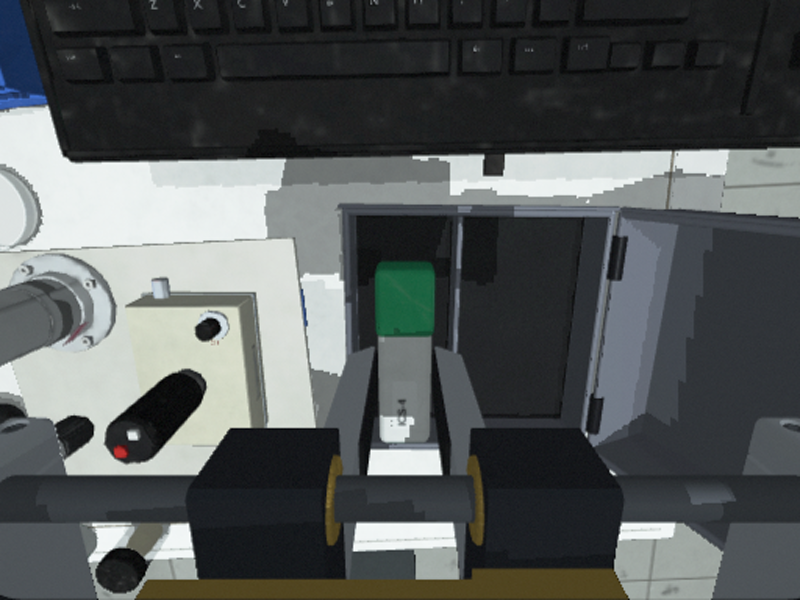

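```bash
python3 -c "
from h import *
s=load('w8');k=.64
P=lambda x,y,z: print((x,y),z,plane(s,(x*k,y*k),z).round(4))
P(340,207,.045);P(618,208,.045);P(405,215,.045);P(357,260,.045);P(456,260,.034);P(463,260,.034)
P(405,263,.1667+.0135);P(405,443,.1802)
"
```

```text
(340, 207) 0.045 [ 0.6899 -0.0944  0.045 ]
(618, 208) 0.045 [ 0.6798 -0.2787  0.045 ]
(405, 215) 0.045 [ 0.6825 -0.1372  0.045 ]
(357, 260) 0.045 [ 0.6538 -0.1028  0.045 ]
(456, 260) 0.034 [ 0.6482 -0.1718  0.034 ]
(463, 260) 0.034 [ 0.6479 -0.1767  0.034 ]
(405, 263) 0.1802 [ 0.6764 -0.1365  0.1802]
(405, 443) 0.1802 [ 0.5986 -0.1325  0.1802]
```

Request:
{"api": "carry_out", "payload": {
  "motion": "0.006 0.006 0.2 0 0 0 0;0 0 0.2 0 0 0 0;0 0 0.16 0 0 0 0;0 0 0.1 0 0 0 0;0 0 0.06 0 0 0 0;0 0 0.04 0 0 0 0;0 0 0 0 0 0 0;0 0 0 0 0 0 0;0 0 0 0 0 0 0"
}}

```text
time: 19.27
tool_pos: [0.6304, -0.1348, 0.0145]
ee_rot: [3.141, -0.002, -0.05]
wrist_force: [-0.4, -0.1, -0.2]
width: 0.0232
finger_force: 30.0
```

Request:
{"api": "carry_out", "payload": {
  "motion": "0 0 0 0 0 0 0.36;0 0 0 0 0 0 0.36;0 0 0 0 0 0 0.36;0 0 -0.2 0 0 0 0.36;0 0 -0.25 0 0 0 0.36;0 0 -0.25 0 0 0 0.36;0 0 -0.25 0 0 0 0.36;0 0 -0.1 0 0 0 0.36;0 0 0 0 0 0 0.36"
}}

```text
time: 20.4
tool_pos: [0.6307, -0.1349, 0.2263]
ee_rot: [3.14, -0.005, -0.05]
wrist_force: [0.8, -0.3, -0.0]
width: 0.0336
finger_force: 0.0
```

Request:
{"api": "carry_out", "payload": {
  "motion": "0 0 0 0 0 -0.0832 0.36;0 0 0 0 0 -0.0832 0.36;0 0 0 0 0 -0.0832 0.36;0 0 0 0 0 -0.0832 0.5;0 0 0 0 0 -0.0832 0.7;0 0 0 0 0 -0.0832 0.8;0 0 0 0 0 -0.0832 0.8;0 0 0 0 0 -0.0832 0.8;0 0 0 0 0 -0.0832 0.8;0 0 0 0 0 0 0.8;0 0 0 0 0 0 0.8"
}}

```text
time: 21.78
tool_pos: [0.6293, -0.1345, 0.2221]
ee_rot: [-3.14, -0.001, 1.515]
wrist_force: [-0.0, -0.2, 0.0]
width: 0.0753
finger_force: 0.0
```

Request:
{"api": "carry_out", "payload": {
  "motion": "-0.1243 -0.2256 0 0 0 0 0.8;-0.1243 -0.2256 0 0 0 0 0.8;-0.1243 -0.2256 0 0 0 0 0.8;-0.1243 -0.2256 0 0 0 0 0.8;-0.1243 -0.2256 0 0 0 0 0.8;0 0 0.25 0 0 0 0.8;0 0 0 0 0 0 0.8;0 0 0 0 0 0 0.8"
}}

```text
time: 22.78
tool_pos: [0.3987, -0.247, 0.1748]
ee_rot: [3.14, 0.001, 1.518]
wrist_force: [0.7, -0.4, 0.0]
width: 0.0752
finger_force: 0.0
```

Request:
{"api": "carry_out", "payload": {
  "motion": "0 0 0.25 0 0 0 0.8;0 0 0.2 0 0 0 0.8;0 0 0.15 0 0 0 0.8;0 0 0.1 0 0 0 0.8;0 0 0.05 0 0 0 0.8;0 0 0 0 0 0 0.8;0 0 0 0 0 0 0.8"
}}

```text
time: 23.65
tool_pos: [0.3991, -0.2476, 0.0251]
ee_rot: [3.139, 0.002, 1.518]
wrist_force: [0.6, -0.6, 0.0]
width: 0.0754
finger_force: 0.0
```

Request:
{"api": "carry_out", "payload": {
  "motion": "0 0 0 0 0 0 0.4;0 0 0 0 0 0 0.4;0 0 0 0 0 0 0.3;0 0 0 0 0 0 0.3;0 0 0 0 0 0 0.3;0 0 -0.1 0 0 0 0.3;0 0 -0.2 0 0 0 0.3;0 0 -0.2 0 0 0 0.3;0 0 0 0 0 0 0.3;0 0 0 0 0 0 0.3"
}}

```text
time: 24.9
tool_pos: [0.397, -0.2462, 0.1219]
ee_rot: [-3.139, -0.002, 1.518]
wrist_force: [-1.1, -0.2, -3.0]
width: 0.0478
finger_force: 30.0
```

Request:
{"api": "carry_out", "payload": {
  "motion": "0.0295 0.24 0 0 0 0 0.3;0.0295 0.24 0 0 0 0 0.3;0.0295 0.24 0 0 0 0 0.3;0.0295 0.24 0 0 0 0 0.3;0 0 0 0 0 0 0.3;0 0 0.15 0 0 0 0.3;0 0 0.15 0 0 0 0.3;0 0 0.1 0 0 0 0.3;0 0 0.04 0 0 0 0.3;0 0 0 0 0 0 0.3;0 0 0 0 0 0 0.3"
}}

```text
time: 26.28
tool_pos: [0.5917, -0.2339, 0.0371]
ee_rot: [3.139, 0.001, 1.518]
wrist_force: [1.3, -0.0, -1.4]
width: 0.0478
finger_force: 30.0
```

Request:
{"api": "carry_out", "payload": {
  "motion": "0 0 0.02 0 0 0 0.3;0 0 0 0 0 0 0.3;0 0 0 0 0 0 0.6;0 0 0 0 0 0 0.6;0 0 0 0 0 0 0.6;0 0 -0.2 0 0 0 0.6;0 0 -0.28 0 0 0 0.6;0 0 -0.3 0 0 0 0.6;0 0 -0.3 0 0 0 0.6;0 0 0 0 0 0 0.6"
}}

```text
time: 27.52
tool_pos: [0.5932, -0.2346, 0.2558]
ee_rot: [3.128, 0.006, 1.518]
wrist_force: [0.2, 0.3, 0.6]
width: 0.0562
finger_force: 0.0
```

Request:
{"api": "carry_out", "payload": {
  "motion": "0 0 0 0 0 -0.0833 0.6;0 0 0 0 0 -0.0833 0.6;0 0 0 0 0 -0.0833 0.6;0 0 0 0 0 -0.0833 0.6;0 0 0 0 0 -0.0833 0.6;0 0 0 0 0 -0.0833 0.6;0 0 0 0 0 -0.0833 0.6;0 0 0 0 0 -0.0833 0.6;0 0 0 0 0 -0.0833 0.6;0 0 0 0 0 0 0.6"
}}

```text
time: 28.78
tool_pos: [0.5904, -0.2332, 0.2459]
ee_rot: [3.141, -0.002, 3.086]
wrist_force: [-0.2, 0.2, 0.2]
width: 0.0562
finger_force: 0.0
```

Request:
{"api": "carry_out", "payload": {
  "motion": "0.095 0.235 0 0 0 0 0.6;0.095 0.235 0 0 0 0 0.6;0.095 0.235 0 0 0 0 0.6;0.095 0.235 0 0 0 0 0.6;0.095 0.235 0 0 0 0 0.6;0.095 0.235 0 0 0 0 0.6;0.095 0.235 0 0 0 0 0.6;0.095 0.235 0 0 0 0 0.6;0 0 0 0 0 0 0.6;0 0 0 0 0 0 0.6;0 0 0 0 0 0 0.6"
}}

```text
time: 30.15
tool_pos: [0.4596, 0.1491, 0.2471]
ee_rot: [-3.141, -0.0, 3.085]
wrist_force: [-0.7, 0.1, -0.4]
width: 0.0565
finger_force: 0.0
```

```bash
python3 -c "
from h import *
s=snap('wrist','w9');o=readout.get_obs();print(o['tool_pos'],o['ee_rot'],o['width'])
t=snap('side','s2',sv=False)
a=cv2.resize(s['pixels'][:300,:,::-1],(800,469));b=t['pixels'][140:290,220:440,::-1]
cv2.imwrite('pics/w9.png',a);cv2.imwrite('pics/s2.png',cv2.resize(b,None,fx=3,fy=3,interpolation=cv2.INTER_CUBIC))
"
```

```text
[0.45961936 0.14906065 0.24723084] [-3.14124770e+00 -2.53942496e-04  3.08527200e+00] 0.05631582665817794
```

View pics/w9.png

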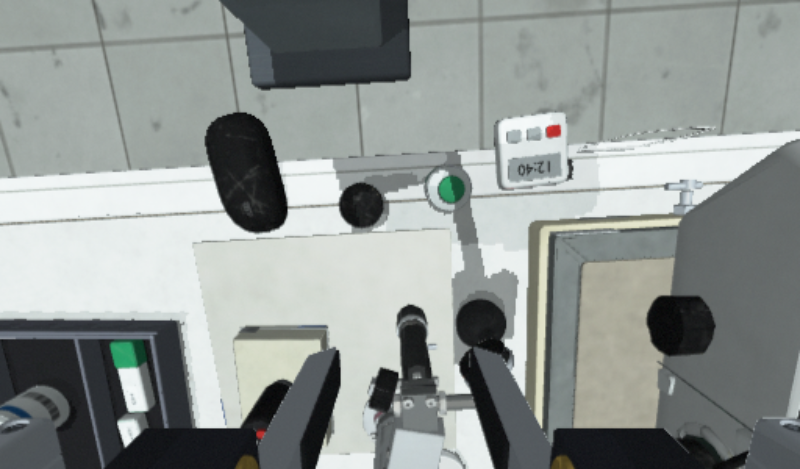

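```bash
python3 -c "
from h import *
s=load('w9');w1=load('w1');k=.64
print(blobs(s,'green'))
h=cv2.cvtColor(s['pixels'],cv2.COLOR_RGB2HSV).astype(int)
c=s['pixels'][105:160,210:252];m=(c.max(2)<60).astype(np.uint8);M=cv2.moments(m,True);p=(210+M['m10']/M['m00'],105+M['m01']/M['m00']);print('obj',p,M['m00'])
c=w1['pixels'][110:142,215:246];m=(c.max(2)<60).astype(np.uint8);M=cv2.moments(m,True);q=(215+M['m10']/M['m00'],110+M['m01']/M['m00']);print(q,M['m00'])
print(plane(s,p,.05),plane(w1,q,.05),tri([s,w1],[p,q]))
g=[b for b in blobs(s,'green') if abs(b[0][0]-288)<12][0][0]
g1=[222.1,77.3]
print(plane(s,g,.07),plane(w1,g1,.07),tri([s,w1],[g,g1]))
print('stand knob tip',plane(s,(410*k,315*k),.12),plane(s,(480*k,320*k),.08))
"
```

```text
[([288.6, 120.5], [281, 112, 16, 18, 212]), ([81.3, 225.3], [70, 217, 24, 19, 373])]
obj (230.88725490196077, 130.75653594771242) 612.0
(230.6909090909091, 126.47532467532467) 385.0
[0.40080934 0.11654303 0.05      ] [0.40109926 0.11683707 0.05      ] (array([0.40092951, 0.1166037 , 0.0488525 ]), np.float64(0.00018231266684378645))
[0.39146436 0.18951045 0.07      ] [0.39233063 0.18947601 0.07      ] (array([0.39166054, 0.19004813, 0.06460568]), np.float64(1.7229860793964402e-08))
stand knob tip [0.47679375 0.15251134 0.12      ] [0.49721201 0.20942696 0.08      ]
```

Request:
{"api": "carry_out", "payload": {
  "motion": "0.142 -0.09 0 0 0 0 0.6;0.142 -0.09 0 0 0 0 0.6;0 0 0.26 0 0 0 0.6;0 0 0.26 0 0 0 0.6;0 0 0.26 0 0 0 0.6;0 0 0.2 0 0 0 0.6;0 0 0.1 0 0 0 0.6;0 0 0.05 0 0 0 0.6;0 0 0 0 0 0 0.6;0 0 0 0 0 0 0.6"
}}

```text
time: 31.5
tool_pos: [0.4017, 0.1173, 0.0227]
ee_rot: [3.141, 0.002, 3.088]
wrist_force: [0.1, -0.3, 0.1]
width: 0.0561
finger_force: 0.0
```

Request:
{"api": "carry_out", "payload": {
  "motion": "0 0 0 0 0 0 0.45;0 0 0 0 0 0 0.3;0 0 0 0 0 0 0.2;0 0 0 0 0 0 0.2;0 0 0 0 0 0 0.2;0 0 -0.1 0 0 0 0.2;0 0 -0.2 0 0 0 0.2;0 0 -0.25 0 0 0 0.2;0 0 -0.25 0 0 0 0.2;0 0 -0.1 0 0 0 0.2;0 0 0 0 0 0 0.2"
}}

```text
time: 32.88
tool_pos: [0.4014, 0.1174, 0.2029]
ee_rot: [3.141, 0.003, 3.088]
wrist_force: [-0.0, 0.7, -0.9]
width: 0.0367
finger_force: 30.0
```

Request:
{"api": "carry_out", "payload": {
  "motion": "0 0 0 0 0 0.0833 0.2;0 0 0 0 0 0.0833 0.2;0 0 0 0 0 0.0833 0.2;0 0 0 0 0 0.0833 0.2;0 0 0 0 0 0.0833 0.2;0 0 0 0 0 0.0833 0.2;0 0 0 0 0 0.0833 0.2;0 0 0 0 0 0.0833 0.2;0 0 0 0 0 0.0833 0.2;0 0 0 0 0 0 0.2"
}}

```text
time: 34.12
tool_pos: [0.3996, 0.1171, 0.1993]
ee_rot: [-3.138, 0.001, 1.52]
wrist_force: [0.0, 0.5, -0.9]
width: 0.0365
finger_force: 30.0
```

Request:
{"api": "carry_out", "payload": {
  "motion": "-0.255 0.131 0 0 0 0 0.2;-0.255 0.131 0 0 0 0 0.2;-0.255 0.131 0 0 0 0 0.2;-0.255 0.131 0 0 0 0 0.2;-0.255 0.131 0 0 0 0 0.2;-0.255 0.131 0 0 0 0 0.2;0 0 0 0 0 0 0.2;0 0 0 0 0 0 0.2;0 0 0 0 0 0 0.2"
}}

```text
time: 35.25
tool_pos: [0.5409, -0.1951, 0.2015]
ee_rot: [-3.141, -0.0, 1.52]
wrist_force: [0.2, -0.1, -0.8]
width: 0.036
finger_force: 30.0
```

```bash
python3 -c "
from h import *
c=np.array([.593,-.181]);R=np.array([[.9986,.053],[-.053,.9986]])
o=readout.get_obs();print(o['tool_pos'],o['ee_rot'],o['width'],'case',R.T@(o['tool_pos'][:2]-c))
"
```

```text
[ 0.54094804 -0.1951344   0.20154016] [-3.14148278e+00 -4.40248436e-04  1.52033096e+00] 0.036030948555726264 case [-0.05122997 -0.01687337]
```

Request:
{"api": "carry_out", "payload": {
  "motion": "0 0.015 0.25 0 0 0 0.2;0 0 0.25 0 0 0 0.2;0 0 0.2 0 0 0 0.2;0 0 0.1 0 0 0 0.2;0 0 0.055 0 0 0 0.2;0 0 0 0 0 0 0.2;0 0 0 0 0 0 0.2;0 0 0 0 0 0 0.2"
}}

```text
time: 36.25
tool_pos: [0.5453, -0.1971, 0.032]
ee_rot: [3.139, 0.001, 1.518]
wrist_force: [0.1, -0.0, -0.2]
width: 0.0362
finger_force: 30.0
```

Request:
{"api": "carry_out", "payload": {
  "motion": "0 0 0.01 0 0 0 0.2;0 0 0 0 0 0 0.2;0 0 0 0 0 0 0.45;0 0 0 0 0 0 0.45;0 0 0 0 0 0 0.45;0 0 -0.2 0 0 0 0.45;0 0 -0.28 0 0 0 0.45;0 0 -0.3 0 0 0 0.45;0 0 -0.3 0 0 0 0.45;0 0 0 0 0 0 0.45;0 0 0 0 0 0 0.45"
}}

```text
time: 37.62
tool_pos: [0.5441, -0.1967, 0.244]
ee_rot: [-3.141, -0.0, 1.518]
wrist_force: [0.1, -0.2, -0.4]
width: 0.0426
finger_force: 0.0
```

Request:
{"api": "carry_out", "payload": {
  "motion": "0 0 0 0 0 -0.0833 0.5;0 0 0 0 0 -0.0833 0.5;0 0 0 0 0 -0.0833 0.5;0 0 0 0 0 -0.0833 0.5;0 0 0 0 0 -0.0833 0.5;0 0 0 0 0 -0.0833 0.5;0 0 0 0 0 -0.0833 0.5;0 0 0 0 0 -0.0833 0.5;0 0 0 0 0 -0.0833 0.5;0 0 0 0 0 0 0.5"
}}

```text
time: 38.88
tool_pos: [0.5434, -0.1963, 0.2415]
ee_rot: [3.14, -0.005, 3.086]
wrist_force: [0.1, -0.0, -0.2]
width: 0.0471
finger_force: 0.0
```

Request:
{"api": "carry_out", "payload": {
  "motion": "0.108 0.236 0 0 0 0 0.5;0.108 0.236 0 0 0 0 0.5;0.108 0.236 0 0 0 0 0.5;0.108 0.236 0 0 0 0 0.5;0.108 0.236 0 0 0 0 0.5;0.108 0.236 0 0 0 0 0.5;0.108 0.236 0 0 0 0 0.5;0.108 0.236 0 0 0 0 0.5;0 0 0 0 0 0 0.5;0 0 0 0 0 0 0.5;0 0 0 0 0 0 0.5"
}}

```text
time: 40.25
tool_pos: [0.3924, 0.1884, 0.2439]
ee_rot: [-3.141, -0.001, 3.085]
wrist_force: [-0.6, 0.0, 0.3]
width: 0.047
finger_force: 0.0
```

```bash
python3 -c "
from h import *
s=snap('wrist','w10');o=readout.get_obs();print(o['tool_pos'],o['ee_rot'],o['width'])
for b in blobs(s,'green'): print(b,plane(s,b[0],.07))
w=load('w9');k=.64
for p in [(497,130),(503,188),(568,178)]: print('timer',plane(w,(p[0]*k,p[1]*k),.019))
"
```

```text
[0.39246892 0.18843922 0.2440973 ] [-3.14107703e+00 -4.91035980e-04  3.08503827e+00] 0.04715760534938005
([259.6, 176.2], [252, 168, 16, 17, 202]) [0.39055114 0.18984648 0.07      ]
([65.3, 267.8], [54, 261, 24, 16, 300]) [ 0.50600867 -0.08897529  0.07      ]
([71.0, 338.8], [67, 334, 8, 11, 59]) [ 0.62639909 -0.11019113  0.07      ]
timer [0.34711441 0.2353792  0.019     ]
timer [0.39570882 0.24075439 0.019     ]
timer [0.39040617 0.29797577 0.019     ]
```

Request:
{"api": "carry_out", "payload": {
  "motion": "0.007 0.007 0.26 0 0 0 0.5;0 0 0.26 0 0 0 0.5;0 0 0.26 0 0 0 0.5;0 0 0.18 0 0 0 0.5;0 0 0.1 0 0 0 0.5;0 0 0.05 0 0 0 0.5;0 0 0 0 0 0 0.5;0 0 0 0 0 0 0.5;0 0 0 0 0 0 0.2;0 0 0 0 0 0 0.2;0 0 0 0 0 0 0.2;0 0 0 0 0 0 0.2"
}}

```text
time: 41.8
tool_pos: [0.3916, 0.1912, 0.0236]
ee_rot: [3.141, 0.002, 3.088]
wrist_force: [0.3, -1.2, 6.2]
width: 0.0374
finger_force: 30.0
```

Request:
{"api": "carry_out", "payload": {
  "motion": "0 0 -0.1 0 0 0 0.2;0 0 -0.2 0 0 0 0.2;0 0 -0.25 0 0 0 0.2;0 0 -0.25 0 0 0 0.2;0 0 -0.1 0 0 0 0.2;0 0 0 0 0 0 0.2;0 0 0 0 0 0 0.2"
}}

```text
time: 42.68
tool_pos: [0.3898, 0.1908, 0.2006]
ee_rot: [-3.141, -0.003, 3.088]
wrist_force: [-0.3, 0.4, -1.7]
width: 0.0373
finger_force: 30.0
```

Request:
{"api": "carry_out", "payload": {
  "motion": "0 0 0 0 0 0.0833 0.2;0 0 0 0 0 0.0833 0.2;0 0 0 0 0 0.0833 0.2;0 0 0 0 0 0.0833 0.2;0 0 0 0 0 0.0833 0.2;0 0 0 0 0 0.0833 0.2;0 0 0 0 0 0.0833 0.2;0 0 0 0 0 0.0833 0.2;0 0 0 0 0 0.0833 0.2;0 0 0 0 0 0 0.2;0 0 0 0 0 0 0.2"
}}

```text
time: 44.05
tool_pos: [0.3902, 0.1909, 0.2013]
ee_rot: [-3.14, 0.001, 1.52]
wrist_force: [-0.0, 0.3, -0.1]
width: 0.0375
finger_force: 30.0
```

Request:
{"api": "carry_out", "payload": {
  "motion": "-0.3 0 0 0 0 0 0.2;-0.3 0 0 0 0 0 0.2;-0.3 0 0 0 0 0 0.2;-0.3 0 0 0 0 0 0.2;-0.3 0 0 0 0 0 0.2;-0.3 0 0 0 0 0 0.2;-0.093 0.25 0 0 0 0 0.2;0 0.28 0 0 0 0 0.2;0 0.28 0 0 0 0 0.2;0 0.28 0 0 0 0 0.2;0 0.27 0 0 0 0 0.2;0 0 0 0 0 0 0.2"
}}

```text
time: 45.55
tool_pos: [0.6442, -0.201, 0.1969]
ee_rot: [-3.135, -0.003, 1.521]
wrist_force: [-0.1, 0.2, -1.0]
width: 0.0372
finger_force: 30.0
```

```bash
python3 -c "
from h import *
c=np.array([.593,-.181]);R=np.array([[.9986,.053],[-.053,.9986]])
o=readout.get_obs();print(o['tool_pos'],o['ee_rot'],o['width'],'case',R.T@(o['tool_pos'][:2]-c))
"
```

```text
[ 0.64419902 -0.20098388  0.19689507] [-3.13518481e+00 -2.58417078e-03  1.52115003e+00] 0.03718685631317714 case [ 0.05218649 -0.01724235]
```

Request:
{"api": "carry_out", "payload": {
  "motion": "0 -0.022 0.25 0 0 0 0.2;0 0 0.25 0 0 0 0.2;0 0 0.2 0 0 0 0.2;0 0 0.1 0 0 0 0.2;0 0 0.04 0 0 0 0.2;0 0 0 0 0 0 0.2;0 0 0 0 0 0 0.2;0 0 0 0 0 0 0.2"
}}

```text
time: 46.55
tool_pos: [0.6389, -0.2016, 0.0363]
ee_rot: [3.139, 0.001, 1.518]
wrist_force: [-0.2, -0.0, -0.0]
width: 0.0378
finger_force: 30.0
```

Request:
{"api": "carry_out", "payload": {
  "motion": "0 0 0.027 0 0 0 0.2;0 0 0 0 0 0 0.2;0 0 0 0 0 0 0.47;0 0 0 0 0 0 0.47;0 0 0 0 0 0 0.47;0 0 -0.2 0 0 0 0.47;0 0 -0.28 0 0 0 0.47;0 0 -0.3 0 0 0 0.47;0 0 -0.3 0 0 0 0.47;0 0 -0.3 0 0 0 0.4;0 -0.3 -0.05 0 0 0 0.4;0 0 0 0 0 0 0.4"
}}

```text
time: 48.05
tool_pos: [0.5757, -0.1979, 0.317]
ee_rot: [3.14, 0.001, 1.517]
wrist_force: [0.5, -0.3, -0.3]
width: 0.0377
finger_force: 0.0
```

Request:
{"api": "carry_out", "payload": {
  "motion": "-0.3 0 0 0 0 0 0.2;-0.3 0 0 0 0 0 0.1;-0.2 0 0 0 0 0 0;0 0 0 0 0 0 0;0 0 0 0 0 0 0;0 0 0 0 0 0 0"
}}

```text
time: 48.8
tool_pos: [0.57, -0.3564, 0.3156]
ee_rot: [3.141, -0.0, 1.52]
wrist_force: [-0.5, 0.5, 0.2]
width: 0.0005
finger_force: 0.0
```

```bash
python3 -c "
from h import *
s=snap('wrist','w11');o=readout.get_obs();print(o['tool_pos'],o['ee_rot'],o['width'],o['joint_positions'],cam(s))
for b in blobs(s,'green'): print(b,plane(s,b[0],.026)[:2],plane(s,b[0],.077)[:2])
print(proj(s,[.545,-.197,.06]),proj(s,[.591,-.234,.095]),proj(s,[.486,-.389,.2]))
"
```

```text
[ 0.5700177  -0.35634326  0.3157375 ] [3.14067414e+00 2.72997574e-04 1.51987296e+00] 0.00028101615297227496 [-6.43149296e-01  3.86270343e-01  7.92578647e-01  3.09583391e-04
  1.96182917e+00 -5.92107924e-01] [ 0.57404357 -0.274935    0.49401907]
([224.7, 10.4], [215, 0, 20, 22, 401]) [ 0.53266584 -0.13293994] [ 0.53717477 -0.14841313]
([317.3, 14.4], [308, 3, 19, 24, 378]) [ 0.66644565 -0.14493287] [ 0.65637661 -0.15909919]
([303.0, 51.7], [296, 44, 15, 17, 194]) [ 0.64531336 -0.193153  ] [ 0.6375471  -0.20206477]
[np.float64(234.65029603322725), np.float64(53.919042293681855)] [np.float64(269.6852190029379), np.float64(77.74491602675624)] [np.float64(184.5362225568445), np.float64(222.01797850383687)]
```

View pics/w11.png

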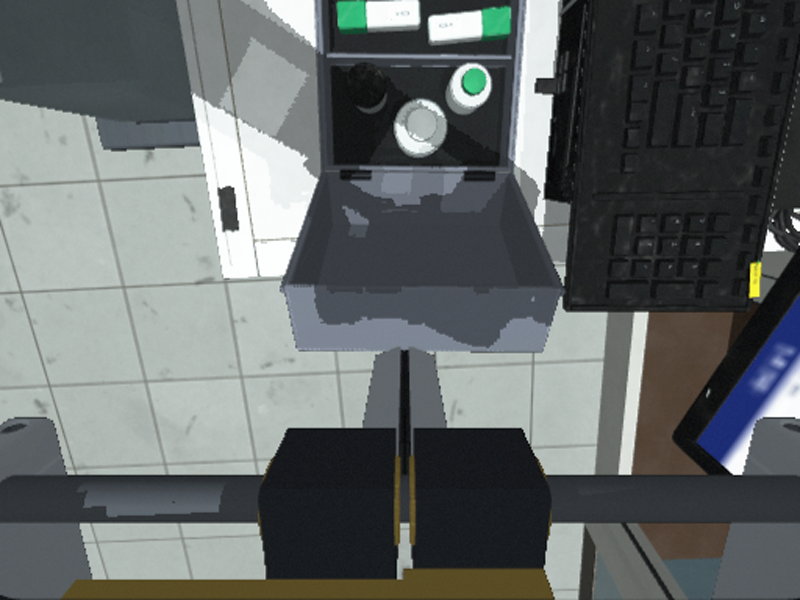

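```bash
python3 -c "
from h import *
from scipy.optimize import brentq
s=load('w11');k=.64
R=np.array([[.9986,.053],[-.053,.9986]]);c=np.array([.593,-.181])
def W(x,ly,lz,th):
  y=-.092+ly*np.cos(th)-lz*np.sin(th); return [*(c+R@np.array([x,y])),.045+ly*np.sin(th)+lz*np.cos(th)]
for ly,lz,row in [(.184,.061,352),(.184,0,285)]:
  f=lambda th: proj(s,W(0,ly,lz,th))[1]-row*k
  try: print(lz,brentq(f,1.6,2.2))
  except Exception as e: print(e,f(1.6),f(1.8),f(2.0),f(2.2))
for th in (1.8,1.9,2.0): print(th,np.round(W(0,.184,.061,th),3),np.round(W(0,.184,0,th),3),proj(s,W(-.092,.184,.061,th)))
"
```

```text
0.061 1.9840115244745677
0 1.9754478489004008
1.8 [ 0.583 -0.374  0.21 ] [ 0.586 -0.315  0.224] [np.float64(184.35403426797228), np.float64(207.8908488148882)]
1.9 [ 0.582 -0.39   0.199] [ 0.585 -0.332  0.219] [np.float64(187.8549350942567), np.float64(218.3125416188602)]
2.0 [ 0.581 -0.405  0.187] [ 0.584 -0.349  0.212] [np.float64(191.27450428973316), np.float64(226.3344640003833)]
```

Request:
{"api": "carry_out", "payload": {
  "motion": "-0.22 0 0 0 0 0 0;-0.22 0 0 0 0 0 0;0 0 0.25 0 0 0 0;0 0 0.25 0 0 0 0;0 0 0.25 0 0 0 0;0 0 0.02 0 0 0 0;0 0 0 0 0 0 0;0 0 0 0 0 0 0;0 0 0 0 0 0 0"
}}

```text
time: 49.98
tool_pos: [0.5659, -0.4465, 0.1644]
ee_rot: [3.137, 0.003, 1.518]
wrist_force: [-1.1, -0.0, 0.7]
width: 0.0006
finger_force: 0.0
```

```bash
python3 -c "
from h import *
R=np.array([[.9986,.053],[-.053,.9986]]);c=np.array([.593,-.181])
o=readout.get_obs();p=R.T@(o['tool_pos'][:2]-c);print(o['tool_pos'],o['ee_rot'],'case',p,o['wrist_force'])
prev=np.array([p[1],o['tool_pos'][2]])
for th in np.r_[2.0,1.9,1.8,1.65,1.5,1.35,1.2,1.05,.9,.75,.6,.45,.3,.2,.1,0]:
  f=lambda ly:np.array([-.092+ly*np.cos(th)-.061*np.sin(th),.045+ly*np.sin(th)+.061*np.cos(th)])
  a,b=f(.165),f(.184); q=np.array([min(a[0],b[0])-.010,a[1]])
  d=(q-prev)/.2;prev=q;print(round(th,2),q.round(4),'x %.3f z %.3f'%(d[0],-d[1]))
"
```

```text
[ 0.56586026 -0.44648726  0.16441248] [3.13746618 0.00337322 1.51799668] case [-0.01303092 -0.26655399] [-1.05519908 -0.04774302  0.73440932]
2.0 [-0.234   0.1696] x 0.163 z -0.026
1.9 [-0.2192  0.1814] x 0.074 z -0.059
1.8 [-0.2032  0.1918] x 0.080 z -0.052
1.65 [-0.1774  0.2047] x 0.129 z -0.064
1.5 [-0.1512  0.2139] x 0.131 z -0.046
1.35 [-0.1254  0.2194] x 0.129 z -0.027
1.2 [-0.0991  0.2209] x 0.132 z -0.008
1.05 [-0.0728  0.2185] x 0.131 z 0.012
0.9 [-0.0472  0.2122] x 0.128 z 0.032
0.75 [-0.0229  0.2021] x 0.122 z 0.050
0.6 [-0.0003  0.1885] x 0.113 z 0.068
0.45 [0.02   0.1717] x 0.102 z 0.084
0.3 [0.0376 0.152 ] x 0.088 z 0.098
0.2 [0.0476 0.1376] x 0.050 z 0.072
0.1 [0.0561 0.1222] x 0.042 z 0.077
0.0 [0.063 0.106] x 0.035 z 0.081
```

Request:
{"api": "carry_out", "payload": {
  "motion": "0.163 0 -0.026 0 0 0 0;0.074 0 -0.059 0 0 0 0;0.08 0 -0.052 0 0 0 0;0.065 0 -0.032 0 0 0 0;0.065 0 -0.032 0 0 0 0;0.065 0 -0.023 0 0 0 0;0.065 0 -0.023 0 0 0 0;0.065 0 -0.013 0 0 0 0;0.065 0 -0.013 0 0 0 0;0.066 0 -0.004 0 0 0 0;0.066 0 -0.004 0 0 0 0;0 0 0 0 0 0 0"
}}

```text
time: 51.48
tool_pos: [0.5737, -0.2756, 0.2167]
ee_rot: [-3.14, -0.003, 1.52]
wrist_force: [-0.8, 0.3, -0.2]
width: 0.0007
finger_force: 0.1
```

Request:
{"api": "carry_out", "payload": {
  "motion": "0.065 0 0.006 0 0 0 0;0.065 0 0.006 0 0 0 0;0.064 0 0.016 0 0 0 0;0.064 0 0.016 0 0 0 0;0.061 0 0.025 0 0 0 0;0.061 0 0.025 0 0 0 0;0.056 0 0.034 0 0 0 0;0.056 0 0.034 0 0 0 0;0.051 0 0.042 0 0 0 0;0.051 0 0.042 0 0 0 0;0 0 0 0 0 0 0"
}}

```text
time: 52.85
tool_pos: [0.5795, -0.1579, 0.1668]
ee_rot: [-3.14, -0.002, 1.519]
wrist_force: [0.4, 0.6, -0.8]
width: 0.0006
finger_force: 0.0
```

```bash
python3 -c "
from h import *
a=load('s2');b=snap('side','s3',sv=False)
R=np.array([[.9986,.053],[-.053,.9986]]);c=np.array([.593,-.181])
def W(x,ly,lz,th):
  y=-.092+ly*np.cos(th)-lz*np.sin(th); return [*(c+R@np.array([x,y])),.045+ly*np.sin(th)+lz*np.cos(th)]
for th in (1.98,1.2,.6,.45,.3):
  print(th,[[s['pixels'][int(v),int(u)].tolist() for s in (a,b)] for u,v in [proj(b,W(x,l,.061,th)) for x,l in ((-.08,.16),(-.06,.04),(.06,.1))]])
# edge-scan along lid's near side wall: column of near corner
for th in (.6,.5,.45,.4,.3): print(th,np.round(proj(b,W(-.092,.184,.061,th))))
g=cv2.cvtColor(b['pixels'],cv2.COLOR_RGB2GRAY);np.set_printoptions(linewidth=220);print(g[150:290:5,240:400:6])
"
```

```text
1.98 [[[71, 73, 76], [117, 117, 112]], [[75, 77, 79], [217, 217, 214]], [[117, 119, 128], [118, 119, 116]]]
1.2 [[[68, 70, 74], [120, 122, 131]], [[76, 77, 80], [227, 228, 225]], [[35, 35, 36], [41, 42, 42]]]
0.6 [[[149, 180, 159], [79, 80, 84]], [[67, 68, 69], [122, 124, 132]], [[42, 42, 42], [118, 120, 129]]]
0.45 [[[64, 65, 64], [72, 73, 75]], [[130, 132, 130], [121, 124, 132]], [[37, 38, 37], [109, 111, 119]]]
0.3 [[[72, 73, 73], [73, 74, 77]], [[142, 145, 142], [121, 123, 131]], [[38, 39, 38], [69, 71, 75]]]
0.6 [288. 203.]
0.5 [282. 205.]
0.45 [279. 206.]
0.4 [276. 207.]
0.3 [271. 210.]
[[ 70 225  82  55  52  51  51  51  68 111 109  98  76  53  39  39  44  46  37  43  41  45  44  42  42  43  38]
 [124 225 225 196  52  50  53  51  79 108 108  98  44  41  43  40  42  39  39  43  40  43  42  44  50  40  41]
 [219 226 226 196  50  48  46  54  59  58  48  71  44  45  40  43  39  41  39  43  42  44  43  42  38  42  45]
 [134 127 203 122  52  51  60  69  59  46  45  58  64  47  44  46  45  38  41  44  45  41  43  44  41  41  44]
 [159 223 199 117  56  52  71  56  49  49  61  62  73  7
[... 1908 characters left out ...]
 228 208 234 234 184 120 118 106]
 [159 143 118 118 120 121 224 224 213 208 193 115  86  83  84  93 148 226 227 228 206 232 232 137 118 114 115]
 [143 119 119 149 154 220 227 227 227 228 219 211 203 144  92 128 198 225 227 228 229 232 232 134 120 151 163]
 [119 119 144 222 226 228 227 225 226 227 228 227 226 217 209 224 227 226 227 227 233 232 232 164 167 166 168]
 [113 134 210 227 227 226 226 227 227 228 228 229 229 229 228 228 227 227 227 219 232 233 223 165 165 166 166]
 [134 184 225 203 223 226 226 227 228 229 229 228 228 228 228 227 227 228 227 205 232 233 190 165 167 164 163]
 [154 230 233 232 231 219 211 224 227 228 228 228 228 228 228 228 228 228 227 223 232 233 166 167 166 166 164]]
```

Request:
{"api": "carry_out", "payload": {
  "motion": "0.044 0 0.049 0 0 0 0;0.044 0 0.049 0 0 0 0;0.05 0 0.072 0 0 0 0;0.042 0 0.077 0 0 0 0;0.035 0 0.06 0 0 0 0;0 0 0.02 0 0 0 0;0 0 0.01 0 0 0 0;0 0 0 0 0 0 0;0 0 0 0 0 0 0"
}}

```text
time: 54.02
tool_pos: [0.5819, -0.1163, 0.106]
ee_rot: [3.14, 0.001, 1.518]
wrist_force: [-8.7, 0.4, 20.6]
width: 0.0006
finger_force: 10.3
```

Request:
{"api": "carry_out", "payload": {
  "motion": "0 0 -0.24 0 0 0 0;0 0 -0.24 0 0 0 0;0 0 -0.24 0 0 0 0.3;-0.22 0.02 0 0 0 0 0.6;-0.22 0 0 0 0 0 0.9;-0.22 0 0 0 0 0 1;0 0 0 0 0 0 1;0 0 0 0 0 0 1;0 0 0 0 0 0 1"
}}

```text
time: 55.15
tool_pos: [0.5795, -0.247, 0.2446]
ee_rot: [3.142, -0.001, 1.52]
wrist_force: [-0.4, -0.4, 0.2]
width: 0.0671
finger_force: 0.0
```

```bash
cat > col.py <<'E'
from h import *
import sys
R=np.array([[.9986,.053],[-.053,.9986]]);c=np.array([.593,-.181])
s=snap('wrist',sys.argv[1],sv=False);o=readout.get_obs();print(o['tool_pos'],o['ee_rot'],o['width'])
im=s['pixels'].astype(int)
# dark mask -> collar centroid near expected place
p=proj(s,[*c,.135]);print('exp',p)
H=90;x0,y0=int(p[0])-H//1,int(p[1])-H
x0,y0=max(x0,0),max(y0,0)
sub=im[y0:y0+2*H,x0:x0+2*H]
m=(sub.max(2)<48).astype(np.uint8);n,l,st,ce=cv2.connectedComponentsWithStats(m)
for i in range(1,n):
  if st[i][4]>150: print('dark',ce[i]+[x0,y0],st[i].tolist(),plane(s,ce[i]+[x0,y0],.135)[:2])
m=((sub.min(2)>150)&(sub.max(2)-sub.min(2)<40)).astype(np.uint8);n,l,st,ce=cv2.connectedComponentsWithStats(m)
for i in range(1,n):
  if st[i][4]>3:
    w=plane(s,ce[i]+[x0,y0],.135)[:2];w2=plane(s,ce[i]+[x0,y0],.106)[:2];q=R.T@(w-c);q2=R.T@(w2-c)
    if np.linalg.norm(q)<.07: print('white',st[i][4],'top: r %.3f ang %.2f'%(np.hypot(*q),np.arctan2(q[1],q[0])),'lid: r %.3f ang %.2f'%(np.hypot(*q2),np.arctan2(q2[1],q2[0])))
for X in [(-.092,.092),(.092,.092),(-.092,-.092)]: print(np.round(proj(s,[*(c+R@np.array(X)),.106])))
E
python3 col.py k1
```

```text
[ 0.57956196 -0.24708797  0.24481907] [ 3.14133490e+00 -3.43111520e-04  1.51975017e+00] 0.07089990668306713
exp [np.float64(268.7835462717437), np.float64(126.71406466628066)]
dark [282.3628692  109.62025316] [80, 59, 45, 39, 474] [ 0.60688024 -0.1654751 ]
dark [272.68152866 148.22505308] [64, 100, 53, 25, 471] [ 0.59604649 -0.20236901]
white 8 top: r 0.035 ang 1.77 lid: r 0.037 ang 1.75
white 78 top: r 0.034 ang 1.39 lid: r 0.036 ang 1.36
white 411 top: r 0.031 ang 2.79 lid: r 0.033 ang 2.83
white 30 top: r 0.033 ang 0.89 lid: r 0.036 ang 0.85
white 12 top: r 0.034 ang 0.70 lid: r 0.037 ang 0.65
white 1087 top: r 0.001 ang 2.13 lid: r 0.001 ang -0.91
[177.  30.]
[361.  31.]
[189. 205.]
```

```bash
python3 -c "
from h import *
s=load('k1');g=cv2.cvtColor(s['pixels'],cv2.COLOR_RGB2GRAY)
print('cols 212..330 step2, rows 70.. step 3')
for r in range(64,186,3): print(r,' '.join('%02x'%v for v in g[r,212:332:2]))
"
```

```text
cols 212..330 step2, rows 70.. step 3
64 3b 3a 39 3b 3b 3b 3b 3a 3a 39 3c 3c 3a 3a 3c 3c 67 69 72 72 73 72 82 85 85 83 84 84 86 83 82 84 83 83 83 83 82 82 83 83 82 82 82 83 82 82 81 82 81 81 82 82 82 82 81 81 82 80 7f 51
67 3c 3c 3b 3c 3c 3b 3a 3b 3c 3a 39 3b 3a 3b 3b 3b 3b 3a 3a 3a 6e 73 72 80 85 84 83 85 83 83 84 84 83 84 83 84 83 83 83 84 82 83 82 82 83 83 82 82 81 80 82 81 80 81 81 82 83 81 81 4e
70 3a 3c 3b 3b 38 3a 3a 3b 3b 3a 3b 3b 3a 3a 3a 3b 3a 3c 39 3b 3a 3b 67 6b 7f 87 85 83 85 84 82 82 83 84 83 83 82 82 84 83 83 82 83 82 83 83 81 83 82 80 81 82 81 83 81 83 82 81 82 47
73 3c 3a 3a 3e 38 3d 39 3b 3a 3a 3b 3c 3a 3d 3c 3b 3b 3a 3b 3a 3b 3a 3b 3b 4d 4d 79 7c 83 84 83 82 83 84 82 83 83 82 83 84 83 83 81 82 83 83 82 82 81 81 82 81 82 81 81 81 81 7f 82 47
76 74 4b 49 3b 3b 3b 3a 3a 3b 3b 3a 3c 3b 3b 3b 39 3b 3a 3b 3c 3b 39 3a 4c 4d 4e 4e 4e 4b 4b 7f 83 83 83 82 83 83 83 82 83 85 82 82 84 82 83 83 81 82 82 81 82 82 82 82 81 83 81 80 4b
79 73 73 74 73 72 3b 3c 3a 3a 3c 3b 3b 3b 3a 3b 3a 3b 3c 3b 3a 3b 3a 4f 4c 4e 4c 4b 4c 4c 4e 4d 7a 7a 82 84 83 83 84 83 84 83 84 83 83 84 83 83 81 
[... 5769 characters left out ...]
e 4c 4d 4d 4d 4d 4d 4c 4d 4d 4d 4c 4d 4e 4c 4e 4e 4e 4c 4e 4f 4e 4e 4e 4e 4e 4d 4c 4e 4f 4e 4e 4f 4f 4f 4e 4e 4e 4f 4e 4d 4f 51 50 4f 48 51 51 4f 4e
178 4d 4c 4c 4c 4d 4c 4c 4d 4d 4c 4e 4d 4b 4d 4d 4d 4d 4b 4c 4d 4d 4e 4e 4f 4d 4f 4c 4c 50 4e 4f 4f 4d 4e 4d 4e 4e 4e 50 4d 4e 4f 50 4e 4d 4e 4f 4f 4d 4d 4f 4e 4f 4e 50 46 4f 50 4e 4e
181 4d 4c 4d 4c 4d 4b 4c 4c 4b 4d 4d 4c 4c 4d 4d 4e 4c 4e 4e 4e 4d 4d 4e 4f 4e 4e 4d 4e 4d 4e 4d 4c 4f 4f 4f 4f 4f 4e 4e 4f 4e 4f 50 50 4d 4f 4e 4e 50 50 4f 4e 50 4f 51 40 53 50 51 4e
184 4b 4d 4e 4b 4c 4c 4e 4d 4b 4c 4b 4d 4c 4e 4b 4d 4d 4d 4e 4e 4d 4d 4d 4e 4e 4d 4e 4d 4d 4d 4d 4d 4e 4d 4e 4d 4e 4e 4f 4f 50 51 4e 4e 4f 4f 4d 50 4f 4f 50 4f 51 4d 4e 3f 51 51 50 4f
```

Request:
{"api": "carry_out", "payload": {
  "motion": "0.165 0.025 0 0 0 0 1;0.165 0.025 0 0 0 0 1;0 0 0.2 0 0 0 1;0 0 0.2 0 0 0 1;0 0 0.15 0 0 0 1;0 0 0.1 0 0 0 1;0 0 0 0 0 0 1;0 0 0 0 0 0 1;0 0 0 0 0 0 1"
}}

```text
time: 56.32
tool_pos: [0.5937, -0.1833, 0.1166]
ee_rot: [3.139, 0.001, 1.518]
wrist_force: [-1.0, 0.2, -0.5]
width: 0.094
finger_force: 0.0
```

Request:
{"api": "carry_out", "payload": {
  "motion": "0.01 0 0.015 0 0 0 1;0 0 0 0 0 0 0.7;0 0 0 0 0 0 0.5;0 0 0 0 0 0 0.5;0 0 0 0 0 0 0.5;0 0 0 0 0 0 0.5;0 0 0 0 0 0 0.5"
}}

```text
time: 57.2
tool_pos: [0.5925, -0.1812, 0.1117]
ee_rot: [-3.141, 0.0, 1.518]
wrist_force: [-1.4, -0.2, -0.0]
width: 0.0594
finger_force: 30.0
```

Request:
{"api": "carry_out", "payload": {
  "motion": "0 0 0 0 0 0.06 0.5;0 0 0 0 0 0.06 0.5;0 0 0 0 0 0.06 0.5;0 0 0 0 0 0.06 0.5;0 0 0 0 0 0.06 0.5;0 0 0 0 0 0.06 0.5;0 0 0 0 0 0.04 0.5;0 0 0 0 0 0 0.5;0 0 0 0 0 0 0.5"
}}

```text
time: 58.32
tool_pos: [0.5926, -0.1813, 0.1117]
ee_rot: [-3.141, 0.0, 0.681]
wrist_force: [-2.8, -0.0, 1.1]
width: 0.0596
finger_force: 30.0
```

```bash
python3 -c "
from h import *
o=readout.get_obs();print({k:np.round(o[k],3) for k in ('tool_pos','ee_rot','wrist_force','wrist_torque','width','joint_positions')})"
```

```text
{'tool_pos': array([ 0.593, -0.181,  0.112]), 'ee_rot': array([-3.141,  0.   ,  0.681]), 'wrist_force': array([-2.79 , -0.044,  1.112]), 'wrist_torque': array([ 0.001,  0.472, -0.027]), 'width': np.float64(0.06), 'joint_positions': array([-0.388,  0.276,  1.338, -0.   ,  1.528,  0.502])}
```

Request:
{"api": "carry_out", "payload": {
  "motion": "0 0 0 0 0 0.02 0.5;0 0 0 0 0 0.02 0.5;0 0 0 0 0 0.02 0.5;0 0 0 0 0 0 0.5;0 0 0 0 0 0 0.5"
}}

```text
time: 58.95
tool_pos: [0.5926, -0.1813, 0.1117]
ee_rot: [-3.142, 0.001, 0.556]
wrist_force: [-3.2, -1.0, 1.2]
width: 0.0596
finger_force: 30.0
```

```bash
python3 -c "
from h import *
o=readout.get_obs();print({k:np.round(o[k],3) for k in ('tool_pos','ee_rot','wrist_force','wrist_torque','width')})"
```

```text
{'tool_pos': array([ 0.593, -0.181,  0.112]), 'ee_rot': array([-3.142e+00,  1.000e-03,  5.560e-01]), 'wrist_force': array([-3.217, -0.982,  1.16 ]), 'wrist_torque': array([-0.045,  0.643,  0.459]), 'width': np.float64(0.06)}
```

Request:
{"api": "carry_out", "payload": {
  "motion": "0 0 0 0 0 0.02 0.5;0 0 0 0 0 0.02 0.5;0 0 0 0 0 0.02 0.5;0 0 0 0 0 0 0.5;0 0 0 0 0 0 0.5"
}}

```text
time: 59.58
tool_pos: [0.5949, -0.1802, 0.1118]
ee_rot: [3.141, -0.005, 0.432]
wrist_force: [5.8, 1.0, -1.1]
width: 0.0595
finger_force: 30.0
```

```bash
python3 -c "
from h import *
o=readout.get_obs();print({k:np.round(o[k],3) for k in ('tool_pos','ee_rot','wrist_force','wrist_torque','width')})"
```

```text
{'tool_pos': array([ 0.595, -0.18 ,  0.112]), 'ee_rot': array([ 3.141, -0.005,  0.432]), 'wrist_force': array([ 5.765,  0.975, -1.097]), 'wrist_torque': array([ 0.389, -0.972,  1.227]), 'width': np.float64(0.06)}
```

Request:
{"api": "carry_out", "payload": {
  "motion": "0 0 0 0 0 0 0.75;0 0 0 0 0 0 1;0 0 0 0 0 0 1;0 0 0 0 0 0 1;0 0 -0.15 0 0 0 1;0 0 -0.25 0 0 0 1;0 0 -0.25 0 0 0 1;0 0 0 0 0 -0.0865 1;0 0 0 0 0 -0.0865 1;0 0 0 0 0 -0.0865 1;0 0 0 0 0 -0.0865 1"
}}

```text
time: 60.95
tool_pos: [0.5927, -0.1813, 0.2417]
ee_rot: [-3.142, 0.0, 1.159]
wrist_force: [-0.5, 0.1, 0.5]
width: 0.0939
finger_force: 0.0
```

Request:
{"api": "carry_out", "payload": {
  "motion": "0 0 0 0 0 -0.0865 1;0 0 0 0 0 -0.0865 1;-0.165 -0.025 0 0 0 0 1;-0.165 -0.025 0 0 0 0 1;0 0 0 0 0 0 1;0 0 0 0 0 0 1;0 0 0 0 0 0 1"
}}

```text
time: 61.82
tool_pos: [0.5795, -0.2456, 0.2418]
ee_rot: [3.141, -0.0, 1.517]
wrist_force: [0.5, -0.4, -0.6]
width: 0.0941
finger_force: 0.0
```

```bash
python3 -c "
from h import *
s=snap('wrist','k2',sv=False);o=readout.get_obs();print(o['tool_pos'],o['ee_rot'])
b=load('k1')
R=np.array([[.9986,.053],[-.053,.9986]]);c=np.array([.593,-.181])
for nm,t in (('before',b),('after',s)):
  g=cv2.cvtColor(t['pixels'],cv2.COLOR_RGB2GRAY)
  for r in (.023,.026,.028):
    print(nm,r,' '.join('%d'%g[int(round(q[1])),int(round(q[0]))] for a in np.arange(-.2,1.7,.06) for q in [proj(t,[*(c+R@np.array([r*np.cos(a),-r*np.sin(a)])),.135])]))
p=[round(v) for v in proj(s,[*c,.135])];print(p)
g=cv2.cvtColor(s['pixels'],cv2.COLOR_RGB2GRAY)
for r in range(p[1]-6,p[1]+46,2): print(r,' '.join('%02x'%v for v in g[r,p[0]-20:p[0]+44:2]))
for X in [(-.092,.092),(.092,.092)]: print(np.round(proj(s,[*(c+R@np.array(X)),.106])))
"
```

```text
[ 0.57954357 -0.24554644  0.24186027] [ 3.14128434e+00 -1.86943117e-04  1.51709107e+00]
before 0.023 45 43 17 18 18 18 17 68 127 120 81 16 16 19 18 16 18 16 16 16 16 16 16 16 16 16 18 13 19 16 12 15
before 0.026 18 17 20 16 17 20 17 67 126 119 80 18 14 17 20 18 15 18 18 14 15 17 15 16 14 15 17 15 14 17 15 16
before 0.028 15 16 17 16 16 16 34 24 100 125 30 19 17 19 22 22 19 11 18 28 31 20 18 11 17 17 13 16 20 15 14 17
after 0.023 41 16 17 19 17 18 18 18 15 17 18 14 15 19 14 17 17 12 18 19 19 18 19 87 172 169 67 29 34 34 35 34
after 0.026 16 20 19 19 18 16 16 15 18 19 17 14 10 15 14 18 14 12 13 15 16 18 15 76 166 161 78 34 33 34 32 33
after 0.028 16 17 16 18 12 15 17 16 11 15 44 14 18 16 17 15 16 20 14 14 13 13 30 43 124 159 33 31 37 30 32 36
[269, 128]
122 39 e6 ee ee f8 f8 f8 f8 f8 f1 f1 f8 f8 f8 f8 f8 e7 e7 e7 4b 2e 2d 18 10 10 73 74 73 3c 38 3a 4e
124 46 eb eb eb ec ea e9 e8 dc 8f 8e db e8 f8 f6 f6 e6 e4 e4 65 2e 18 10 14 11 6b 6b 71 3e 39 3a 4d
126 51 ed ec ea e8 e9 e9 ea b5 ba b2 ad df e9 e6 e5 e6 e6 e4 8e 30 17 12 13 10 0e 10 3e 40 3a 39 4d
128 45 e9 eb eb eb ea ea ce be b9 b4 a
[... 1585 characters left out ...]
2 71 73 71 70 71 6e 32 0f 0e 67 4f 39 39 38 39 3b 39 39 3a 39 38 3a 39 4b 4f
162 38 37 38 40 61 94 9e 9e a9 a7 74 6f 69 4a 1d 2a 39 38 38 39 38 38 39 39 39 39 37 3a 38 38 4c 4e
164 38 37 37 39 3b 39 39 37 44 50 41 39 38 39 39 38 37 3a 3a 39 3a 37 37 39 39 3b 39 38 39 4c 4e 4e
166 3a 38 39 39 39 3a 3a 38 37 39 38 38 38 37 38 3a 3a 39 37 3c 38 38 3a 39 39 38 3a 38 3a 4c 4e 50
168 3d 3e 3a 39 39 39 39 3a 3a 38 39 36 3d 39 38 37 3a 39 39 38 38 39 3a 39 38 39 3a 39 37 4c 4d 51
170 4c 4c 40 4c 4e 4e 4e 4e 4e 4e 4c 4d 4d 3a 3a 39 38 3a 37 39 3a 3b 39 3a 3a 39 3b 39 3a 4c 4f 50
172 4c 4c 4d 4e 4d 4e 4d 4d 4d 4d 4f 4e 4d 39 39 37 39 39 39 39 39 37 38 39 38 38 38 39 3f 4c 4c 4f
[176.  31.]
[362.  31.]
```

```bash
python3 -c "
from bench import robot
print(robot.close_job())"
```

```text
the job is handed in; nothing more can be done
None
```

The job is handed in at about 62 s of the 210 s. One objective case, the oil and wash bottles and both needle capsules are packed. The lid is shut, and the lock collar was then turned to its stop, with the pointer measured at about 1.27 rad (the bar is at 1.25).

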